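Free the pull board and nest the drying hoods on it

ROBOT

A 6-joint arm with a two-finger parallel gripper is mounted at the origin on the work surface; the furniture and walls round the work are solid. World frame = base frame: x ahead of the robot, y to its left, z up, the work surface at z = 0. Lengths are in m, angles in rad, forces in N, time in s.
With the tool pointing down it reaches from about 0.425 to 0.95 m from the base axis. Payload 14.7 kg.
Tool frame: the origin (TCP) lies on the mounting face of the last link; the fingertips stand 173 mm ahead of it and the grasp point (between the pads) lies 155 mm ahead of it; z points along the fingers, y is the direction in which the jaws open and shut (so a half turn about z gives the same grasp; the last joint's range is limited). The gripper opens to 85 mm and grips with 20 to 120 N. Pads are 22 mm wide; open, the fingers measure 114 mm over their backs; the gripper's body (76 mm by 85 mm) begins 54 mm behind the grasp point. The pads swing forward as they close: fully open they stand 13 mm farther back than shut.
Start: joints at [1.197, 0.48, 1.596, -0, 1.065, -0.047], TCP at [0.209, 0.616, 0.405] pointing down, gripper open.
Joint ranges: [-2.75, 2.75], [-0.82, 2.05], [0.23, 2.67], [-1.56, 4.7], [0.09, 2.69], [-2.92, 2.92]. Speed limits (rad/s): [1.89, 1.89, 2.39, 3.01, 3.01, 3.01].

INTERFACE

Orientations are given as a 3x3 rotation matrix whose columns are the frame's x, y, z axes.
In Python, from bench import manip gives the robot as it stands.
- The arm moves only by the tool move_arm, never from a script. Its argument "steps" is a list of rows, each a list of 3 entries, a list of its own where there are three numbers: the finger opening in m, from 0 to 0.0854, then the shift along the tool's x, y, z in m, then the turn about the tool's z in degrees. A call has 1 to 20 rows; each row shifts and turns the commanded pose from where the row before left it, along the tool's axes as they then stand; what a row does not reach is not made up. A row lasts 1/12 s, in which the tool goes at most 41.7 mm and 7.16 degrees, less where a joint would pass 70% of its speed; a pose out of reach is approached as far as the arm can. A call with a gripper value outside its range is refused whole. The fingers move at their own pace and stop on an object; "grip_force" is the grip in N (left out, the last holds). Time passes only in rows, so rows that do not move let the fingers close. It gives the time, the measured TCP pose, the force and the opening at its end, in the units of the state.
- manip.get_state(): the state, without advancing time (a new reading comes with each control period).
- manip.read_camera(name): name is "scene" or "top" or "wrist"; returns a dict with "image" (420x560x3 uint8, red, green, blue), "fx", "fy", "cx", "cy" (pixels), "pose" (4x4, takes a point from camera to world coordinates). Camera axes: x right, y up, looking along -z (the intrinsics and any distortion apply to the point x, -y, -z); pixel columns grow to the right and rows downward; lengths in m; the calibration is good to about 2 mm. The wrist camera is an equidistant fisheye: a pixel r from the principal point sees the ray r / f radians off the axis. A picture is of the moment at which its call begins. There is no depth.
- manip.job_done(): hands the job in, once; it reports no verdict.
The state is a dict: "t": time; "joint_pos": joint angles; "dq": joint speeds; "joint_torque": joint torques, N m; "position": TCP position; "tcp_rot": TCP orientation; "force": force on the tool from outside, world axes, zero at the start; "moment": the same for the moment, N m; "width": finger opening in m.
Only numpy, scipy, OpenCV 4.12 (cv2) and the standard library are available. Lean on these libraries where they do the work, as an engineer would, in place of code of your own. Each camera call takes 0.05 s, during which the arm holds its last target.

TASK

Draw the wooden pull board straight out from under the stack of plaster bats until it lies flat on the bench wholly clear of the rack and its posts, leaving the bats and the beaker standing on the rack: do not lift or take apart the stack. Then nest all the blue drying hoods that are there over one another in the middle of the board's free deck, smallest inside and largest outside, upright and centred on one another, with every rim down on the board. Leave the plaster block, the tin and the tape roll where they are.

Things in the scene. Friction and masses are not known exactly. Their poses are not given: they have to be found in the camera images.
- rack: fixed draw rack: two wooden runners along its y, 10 mm high, 160 long, inner edges at x = +-77 mm, a steel stop post 52 mm high on the -y end of each (x = +-79 to 105, y = -68 to -82 mm; 3 mm foot plates reach y = -110). Between the posts it is open: the board comes out along the rack's -y. Origin: its middle, on the bench
- pull_board: loose plywood board, 146 mm in x, y = -135 to +70 mm, 14 thick, 0.35 kg, at first on the bench between the runners, under the stack, axes like the rack's; a dark pull 22 x 40 mm stands on its -y end, to 44 mm height. Origin on its underside. Drawing takes 10 to 20 N; the stack follows 3 mm to the posts, stays, and sinks 4 mm on to the runners
- pull (a point): centre of the top of the board's pull, 110 mm toward -y from the board's origin, 44 mm above the bench
- deck_mid (a point): middle of the board's free deck, on its upper face, 14 mm up, 10 mm toward -y from the board's origin; this is where the nest belongs
- bat_lower: lower plaster bat of the stack, 200 mm in x, 130 mm in y, 22 mm thick, 0.32 kg, origin at the centre of its underside
- bat_upper: upper plaster bat, the same size, lying on the lower one; origin at the centre of its underside
- drying_cup: grey clay beaker, 80 mm wide, 85 mm high, standing on the upper bat; origin at the centre of its foot
- plaster_block: rough plaster block 65 x 120 mm, 73 mm high, a bystander; origin at its underside
- tin: flat round white tin 70 mm wide, 28 mm high, a bystander; origin at its underside
- tape: roll of beige tape lying flat, 98 mm wide, 25 mm high, a bystander; origin at its underside
- hood_a: drying hood, smallest of four sizes: blue plastic hollow cone standing rim down, wall 3 mm, weighted rim 50 mm across outside, tapering to 38 mm at its flat top 38 mm above the rim; on that an upright black knob 26 mm across and 22 mm high, so 60 mm high in all, 50 g. Origin at the centre of the rim, z up through the knob; may be absent
- hood_b: drying hood, second of four sizes: blue plastic hollow cone standing rim down, wall 3 mm, weighted rim 67 mm across outside, tapering to 46 mm at its flat top 66 mm above the rim; on that an upright black knob 26 mm across and 22 mm high, so 88 mm high in all, 80 g. Origin at the centre of the rim, z up through the knob; may be absent
- hood_c: drying hood, third of four sizes: blue plastic hollow cone standing rim down, wall 3 mm, weighted rim 84 mm across outside, tapering to 54 mm at its flat top 94 mm above the rim; on that an upright black knob 26 mm across and 22 mm high, so 116 mm high in all, 110 g. Origin at the centre of the rim, z up through the knob; may be absent
- hood_d: drying hood, largest of four sizes: blue plastic hollow cone standing rim down, wall 3 mm, weighted rim 101 mm across outside, tapering to 62 mm at its flat top 122 mm above the rim; on that an upright black knob 26 mm across and 22 mm high, so 144 mm high in all, 150 g. Origin at the centre of the rim, z up through the knob
Not all that is in view belongs to the job. What is shaped like the hood_b but pink is not meant.

How it is judged:
On the way:
1. the board is drawn clear of the rack and the stack stands on the runners (y of pull_board in the frame of rack below -0.153 m and angle between each of pull_board, bat_lower, bat_upper's own z axis and vertical below 0.05 rad and height (world z) of pull_board below 0.006 m and height (world z) of bat_lower between 0.006 and 0.0125 m and horizontal distance between bat_lower and rack below 0.03 m and height (world z) of bat_upper above 0.028 m and horizontal distance between bat_upper and bat_lower below 0.03 m and height (world z) of drying_cup above 0.05 m and angle between drying_cup's own z axis and vertical below 0.08 rad and horizontal distance between drying_cup and bat_upper below 0.07 m), for 0.2 s.
At the end, for the whole second after the job is handed in: Board flat on the bench, origin over 153 mm toward rack -y; bats flat on the runners, one on the other within 30 mm, beaker upright on top; each hood present still, upright, rim on the deck to 4 mm, within 22 mm of deck middle and 9 mm of every other hood's axis (all of step 1 and horizontal distance between each of hood_a, hood_b, hood_c, hood_d and deck_mid below 0.022 m and angle between each of hood_a, hood_b, hood_c, hood_d's own z axis and vertical below 0.06 rad and z of hood_a in the frame of deck_mid between -0.004 and 0.004 m and linear speed of each of hood_a, hood_b, hood_c, hood_d below 0.03 m/s and z of hood_b in the frame of deck_mid between -0.004 and 0.004 m and z of hood_c in the frame of deck_mid between -0.004 and 0.004 m and z of hood_d in the frame of deck_mid between -0.004 and 0.004 m and horizontal distance between each of hood_b, hood_c, hood_d and hood_a below 0.009 m and horizontal distance between each of hood_c, hood_d and hood_b below 0.009 m and horizontal distance between hood_d and hood_c below 0.009 m); the robot touches nothing.
It fails at once if the stack is toppled (angle between any of bat_lower, bat_upper's own z axis and vertical above 0.3 rad or angle between drying_cup's own z axis and vertical above 0.5 rad).
It fails at once if the stack is lifted or taken apart (height (world z) of bat_lower above 0.035 m or height (world z) of bat_upper above 0.06 m or height (world z) of drying_cup above 0.085 m or horizontal distance between any of bat_lower, bat_upper and rack above 0.06 m).
It fails at once if a bystander is disturbed (distance of any of plaster_block, tin, tape from where it was at the start of the episode above 0.03 m).
Of hood_a, hood_b, hood_c only 2 to 3 are there at a start; the rules pass over those that are not, and their reading is None.
At some moment in a run one of hood_d may be knocked a few centimetres aside while the robot is not near it.
Once in a run the grip may slacken for a moment while it holds something.
It also fails if it takes over 210 s, if anything falls off the work surface, if the arm or the gripper's body presses on something with over 40 N, if the wrist force passes 120 N, or if a joint passes its speed limit or range.

## Working session

There is one attempt and no reset: what is moved stays moved. The work goes in short steps, Python scripts to look and compute and a tool call to move; the robot and the scene stay as the last step left them, time stands still between calls to the robot, and variables do not carry over. Pictures are saved under pics/ and viewed, and the job is handed in when it is done.

Besides the shell and the picture viewer there is one more tool, called after "Emit:" in YAML: its name, and indented under it one key for each argument. move_arm: Moves the arm, as the interface text tells. Its arguments: {"type":"object","properties":{"steps":{"type":"array","items":{"type":"array"}},"grip_force":{"type":"number"}},"required":["steps"]}

```bash
mkdir -p pics; ls
python3 - <<'E'
from bench import manip
import cv2,numpy as np
s=manip.get_state()
for k,v in s.items(): print(k,np.round(v,3).tolist())
for n in ["scene","top","wrist"]:
    c=manip.read_camera(n); cv2.imwrite(f"pics/{n}0.png",c["image"][:,:,::-1])
    print(n,[c[k] for k in("fx","fy","cx","cy")],np.round(c["pose"],3).tolist(),[k for k in c])
E
```

```text
pics
t 0.0
joint_pos [1.197, 0.481, 1.597, 0.0, 1.065, -0.047]
dq [0.0, 0.001, 0.0, 0.0, -0.001, -0.0]
joint_torque [0.002, -95.068, -43.02, 0.0, 0.012, 0.0]
position [0.209, 0.615, 0.404]
tcp_rot [[-0.947, 0.321, -0.0], [0.321, 0.947, -0.001], [0.0, -0.001, -1.0]]
force [-0.506, 0.103, 0.456]
moment [0.058, 0.015, -0.01]
width 0.086
scene [500.1333874542598, 500.1333874542598, 277.7062047210331, 206.44456425469917] [[0.639, 0.439, -0.631, -0.312], [-0.769, 0.381, -0.514, -0.659], [0.015, 0.814, 0.581, 0.828], [0.0, 0.0, 0.0, 1.0]] ['image', 'fx', 'fy', 'cx', 'cy', 'pose']
top [535.2365941300101, 535.2365941300101, 272.85326935879107, 214.9842730298584] [[0.018, 0.996, -0.088, 0.403], [-1.0, 0.019, 0.012, 0.024], [0.013, 0.088, 0.996, 1.643], [0.0, 0.0, 0.0, 1.0]] ['image', 'fx', 'fy', 'cx', 'cy', 'pose']
wrist [325.19226210127806, 325.19226210127806, 280.4820282873421, 210.9719223751201] [[0.32, -0.897, -0.306, 0.13], [0.947, 0.303, 0.104, 0.642], [-0.001, -0.323, 0.946, 0.373], [0.0, 0.0, 0.0, 1.0]] ['image', 'fx', 'fy', 'cx', 'cy', 'pose']
```

View pics/scene0.png

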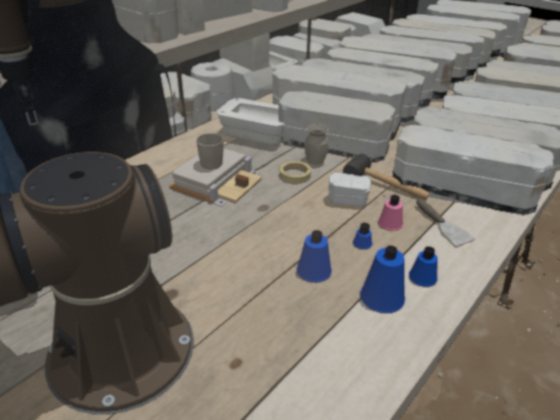

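View pics/top0.png

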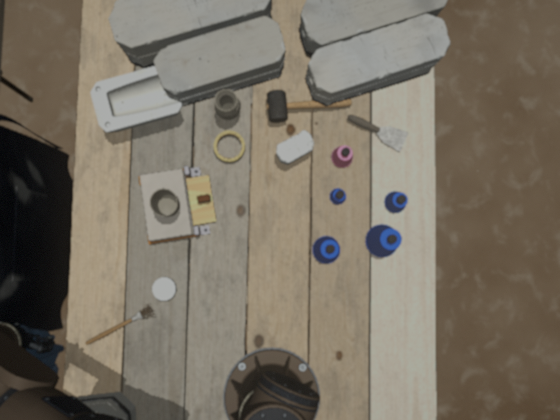

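View pics/wrist0.png

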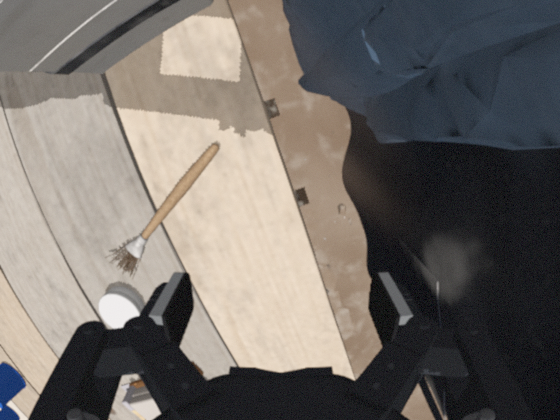

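The scene view shows four blue hoods: (316,255), (364,235), (386,280) and (426,265). There is also a pink one at (392,212). In the top view the board with its dark pull is at (203,200), the stack at (165,205), and the tin at (163,289). I'll look at enlarged crops next.

```bash
cat > h.py <<'E'
import numpy as np,cv2
from bench import manip
def ray(c,u,v):
    d=np.array([(u-c["cx"])/c["fx"],-(v-c["cy"])/c["fy"],-1.0]); P=np.array(c["pose"])
    return P[:3,3],P[:3,:3]@d
def wray(c,u,v):
    x,y=u-c["cx"],v-c["cy"]; r=np.hypot(x,y); t=r/c["fx"]; P=np.array(c["pose"])
    d=np.array([np.sin(t)*x/r,-np.sin(t)*y/r,-np.cos(t)]) if r>0 else np.array([0,0,-1.])
    return P[:3,3],P[:3,:3]@d
def atz(o_d,z):
    o,d=o_d; return o+d*(z-o[2])/d[2]
def proj(c,p):
    P=np.array(c["pose"]); q=P[:3,:3].T@(np.asarray(p,float)-P[:3,3]); x,y,z=q[0],-q[1],-q[2]
    return np.array([c["cx"]+c["fx"]*x/z,c["cy"]+c["fy"]*y/z])
def wproj(c,p):
    P=np.array(c["pose"]); q=P[:3,:3].T@(np.asarray(p,float)-P[:3,3]); x,y,z=q[0],-q[1],-q[2]
    rr=np.hypot(x,y); t=np.arctan2(rr,z); return np.array([c["cx"]+c["fx"]*t*x/rr,c["cy"]+c["fx"]*t*y/rr])
def tri(r1,r2):
    (a,d),(b,e)=r1,r2; d=d/np.linalg.norm(d);e=e/np.linalg.norm(e)
    s=np.linalg.lstsq(np.c_[d,-e],b-a,rcond=None)[0]; p=a+s[0]*d;q=b+s[1]*e
    return (p+q)/2,np.linalg.norm(p-q)
def crop(c,x0,y0,x1,y1,k,fn):
    im=cv2.resize(c["image"][y0:y1,x0:x1,::-1],None,fx=k,fy=k,interpolation=cv2.INTER_CUBIC)
    for u in range((x0+19)//20*20,x1,20): cv2.line(im,((u-x0)*k,0),((u-x0)*k,6),(0,255,255),1); cv2.putText(im,str(u),((u-x0)*k+2,12),0,.35,(0,255,255),1)
    for v in range((y0+19)//20*20,y1,20): cv2.line(im,(0,(v-y0)*k),(6,(v-y0)*k),(0,255,255),1); cv2.putText(im,str(v),(8,(v-y0)*k+4),0,.35,(0,255,255),1)
    cv2.imwrite("pics/"+fn,im)
def st():
    s=manip.get_state(); print("t",round(s["t"],2),"pos",np.round(s["position"],4).tolist(),"w",round(s["width"],4),"F",np.round(s["force"],1).tolist()); return s
E
python3 - <<'E'
from h import *
c=manip.read_camera("top"); crop(c,130,150,230,250,6,"t1.png"); crop(c,280,130,420,270,5,"t2.png")
c=manip.read_camera("scene"); crop(c,290,185,450,315,5,"s2.png"); crop(c,160,125,290,215,6,"s1.png")
E
```

```text
(no output)
```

View pics/t1.png

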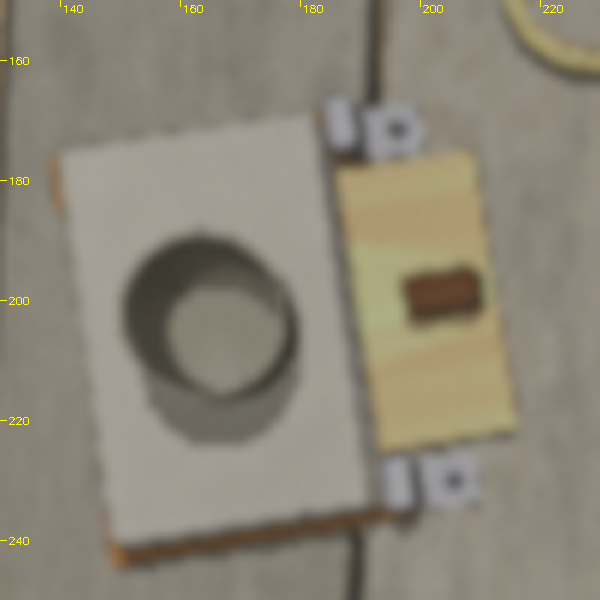

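View pics/t2.png

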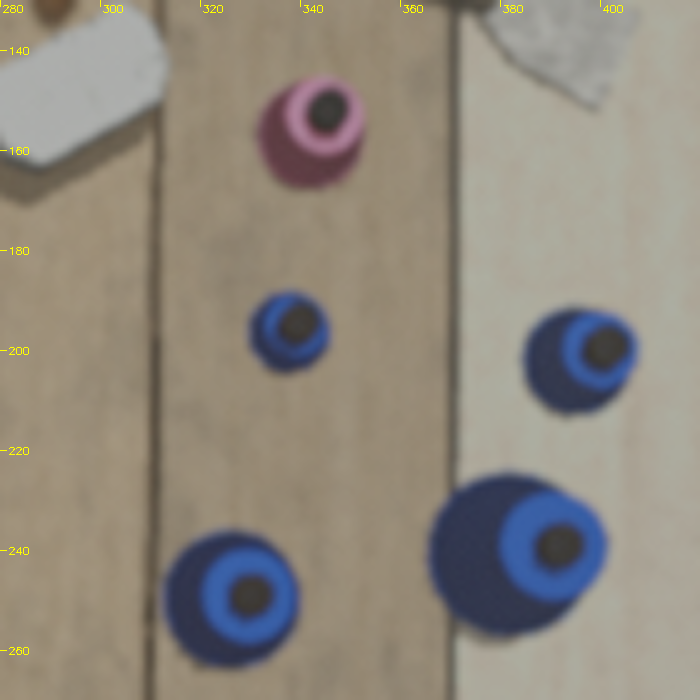

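View pics/s2.png

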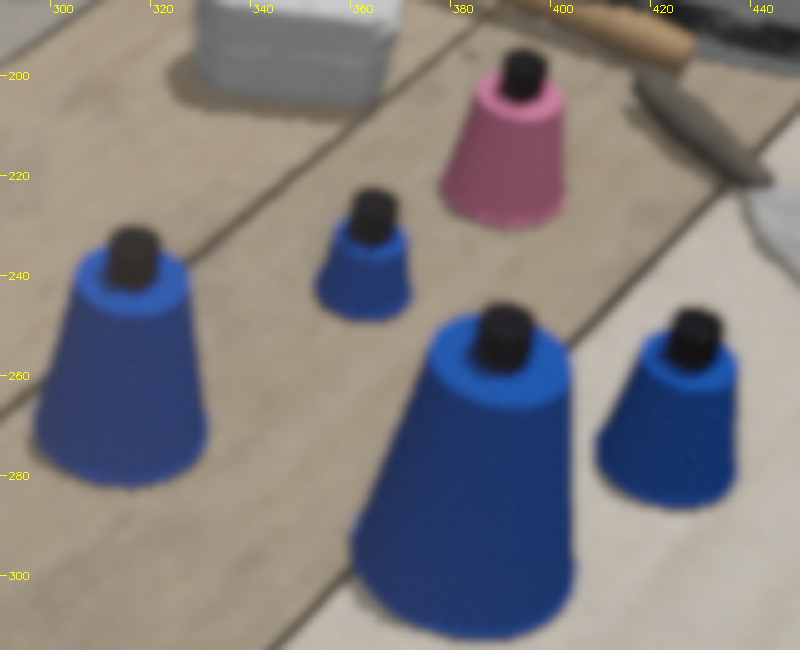

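View pics/s1.png

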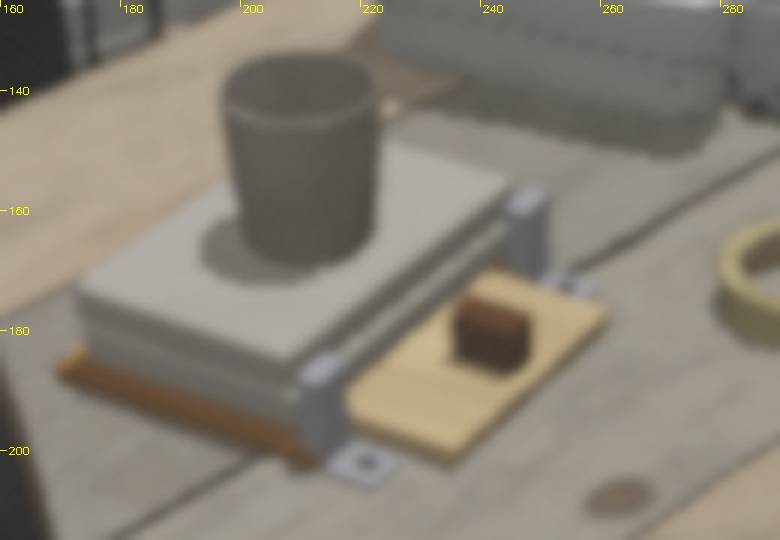

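In the top crop the four blue hoods are at (338,196) for a, (397,201) for b, (327,249) for c and (383,240) for d. Their sizes grow in that order. The pink look-alike at (343,155) is not meant. The pull is at (203.5,199), and the board's free end corners are (208,175) and (216,221.5).

Run:
```python
from h import *
T=manip.read_camera("top");S=manip.read_camera("scene")
p=lambda u,v,z:np.round(atz(ray(T,u,v),z),4)
cs=[p(186,177.5,.014),p(208.3,175,.014),p(215.8,221.3,.014),p(193,225,.014)]
for c in cs: print(c)
print("pulltop T",p(203.5,199,.044), "S",atz(ray(S,238,176),.044))
e=cs[2]-cs[1]; print("edge",np.linalg.norm(e),np.degrees(np.arctan2(e[1],e[0])), "side", np.degrees(np.arctan2(*(cs[1]-cs[0])[[1,0]])),np.degrees(np.arctan2(*(cs[2]-cs[3])[[1,0]])))
bc=[p(140,175.5,.058),p(182,169,.058),p(191,234,.058),p(149,240.5,.058)]
print("bat",bc,np.mean(bc,0))
b0=bc[3]-bc[0];print(np.linalg.norm(b0),np.degrees(np.arctan2(b0[1],b0[0])),np.degrees(np.arctan2(*(bc[2]-bc[1])[[1,0]])))
K={"a":((339,194.6),(364.3,224.5),.060),"b":((401,199.4),(428.5,248.5),.088),"c":((330,248.5),(316,232),.116),"d":((391.3,239.3),(390.5,248.3),.144)}
for k,(t,s,z) in K.items():
    q,g=tri(ray(T,*t),ray(S,*s)); print(k,p(*t,z),atz(ray(S,*s),z).round(4),"tri",q.round(4),round(g,4))
for n,t,z in(("tin",(163.5,289),.028),("tape",(228.5,146.5),.02),("block",(295,148),.073),("pink",(345,152),.088),("cup",(164.5,206),.14)): print(n,p(*t,z))
```

```text
[0.6579 0.2733 0.014 ]
[0.667  0.2053 0.014 ]
[0.5249 0.1783 0.014 ]
[0.5123 0.2473 0.014 ]
pulltop T [0.5891 0.2142 0.044 ] S [0.58197524 0.22217453 0.044     ]
edge 0.14464235202733672 -169.2416437532896 side -82.3777628271881 -79.65131591200449
bat [array([0.6542, 0.4037, 0.058 ]), array([0.6764, 0.2794, 0.058 ]), array([0.4826, 0.2463, 0.058 ]), array([0.461 , 0.3694, 0.058 ])] [0.56855 0.3247  0.058  ]
0.1962211252643303 -169.9328181329227 -170.307710181948
a [ 0.6085 -0.191   0.06  ] [ 0.6056 -0.1947  0.06  ] tri [ 0.6093 -0.192   0.0564] 0.0014
b [ 0.5943 -0.3694  0.088 ] [ 0.5912 -0.3716  0.088 ] tri [ 0.5947 -0.3703  0.085 ] 0.0003
c [ 0.4458 -0.1588  0.116 ] [ 0.4417 -0.1594  0.116 ] tri [ 0.4452 -0.1583  0.1134] 0.0021
d [ 0.474  -0.3276  0.144 ] [ 0.4705 -0.3316  0.144 ] tri [ 0.4746 -0.3292  0.14  ] 0.0014
tin [0.3183 0.3272 0.028 ]
tape [0.7559 0.1451 0.02  ]
block [ 0.744  -0.0568  0.073 ]
pink [ 0.7319 -0.204   0.088 ]
cup [0.5559 0.3118 0.14  ]
```

```bash
cat >> h.py <<'E'
def go(x,y,z,yawy=None):
    """print turn and shift (tool axes after the turn) to bring TCP to x,y,z with tool-y at world angle yawy(deg)"""
    s=st(); R=np.array(s["tcp_rot"]); a=np.degrees(np.arctan2(R[1,1],R[0,1])); t=0.
    if yawy is not None: t=-((yawy-a+90)%180-90)
    an=np.radians(a-t); Y=np.array([np.cos(an),np.sin(an),0]); Z=np.array([0,0,-1.]); X=np.cross(Y,Z)
    d=np.array([x,y,z])-s["position"]
    print("yaw now",round(a,2),"turn",round(t,2),"shift",np.round([d@X,d@Y,d@Z],4).tolist(),"j6",round(s["joint_pos"][5],2),"tilt",np.round(R[:2,2],4))
E
python3 -c "
from h import *
go(.589,.214,.29,10.2)"
```

```text
t 0.35 pos [0.2086, 0.6156, 0.4045] w 0.0852 F [0.9, 1.0, -0.0]
yaw now 71.28 turn 61.08 shift [-0.4626, 0.3033, 0.1145] j6 -0.05 tilt [-0.0001 -0.0003]
```

Emit:
move_arm:
  steps:
    - [0.05,[0,0,0],6.1]
    - [0.05,[0,0,0],6.1]
    - [0.05,[0,0,0],6.1]
    - [0.05,[0,0,0],6.1]
    - [0.05,[0,0,0],6.1]
    - [0.05,[0,0,0],6.1]
    - [0.05,[0,0,0],6.1]
    - [0.05,[0,0,0],6.1]
    - [0.05,[0,0,0],6.1]
    - [0.05,[0,0,0],6.1]
  grip_force: 80

```text
t: 1.18
position: [0.2086, 0.6156, 0.4047]
tcp_rot: [[-0.173, 0.985, -0.0], [0.985, 0.173, -0.0], [-0.0, -0.0, -1.0]]
force: [-0.1, -0.6, 0.1]
width: 0.0502
```

Emit:
move_arm:
  steps:
    - [0.05,[-0.02,0.013,0],0]
    - [0.05,[-0.028,0.018,0],0]
    - [0.05,[-0.028,0.018,0],0]
    - [0.05,[-0.028,0.018,0],0]
    - [0.05,[-0.028,0.018,0],0]
    - [0.05,[-0.028,0.018,0],0]
    - [0.05,[-0.028,0.018,0],0]
    - [0.05,[-0.028,0.018,0],0]
    - [0.05,[-0.028,0.018,0],0]
    - [0.05,[-0.028,0.018,0],0]
    - [0.05,[-0.028,0.018,0],0]
    - [0.05,[-0.028,0.02,0],0]
    - [0.05,[-0.028,0.02,0],0]
    - [0.05,[-0.028,0.02,0],0]
    - [0.05,[-0.028,0.02,0],0]
    - [0.05,[-0.028,0.02,0.0],0]
    - [0.05,[-0.022,0.01,0.025],0]
    - [0.05,[0,0,0.03],0]
    - [0.05,[0,0,0.03],0]
    - [0.05,[0,0,0.03],0]

```text
t: 2.85
position: [0.5895, 0.2143, 0.2886]
tcp_rot: [[-0.177, 0.984, 0.001], [0.984, 0.177, 0.0], [0.0, 0.001, -1.0]]
force: [1.1, 1.9, -0.5]
width: 0.0496
```

```bash
python3 -c "
from h import *
go(.589,.214,.29,10.2)
c=manip.read_camera('wrist'); cv2.imwrite('pics/w1.png',c['image'][:,:,::-1])"
```

```text
t 2.85 pos [0.5895, 0.2143, 0.2886] w 0.0496 F [1.1, 1.9, -0.5]
yaw now 10.21 turn 0.01 shift [-0.0003, -0.0005, -0.0014] j6 0.12 tilt [0.0007 0.0002]
```

View pics/w1.png

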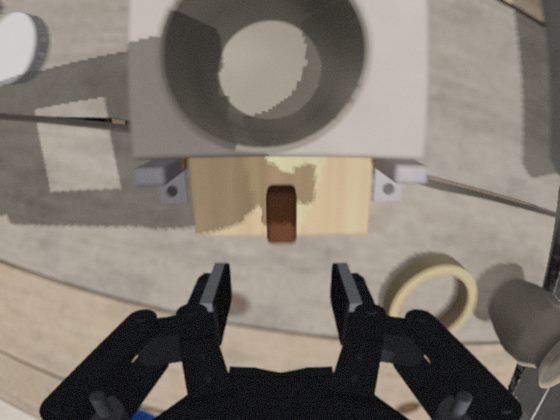

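The wrist view shows the pull at about (282,210), with its top face at x 270–295, y 190–241. The board's free edge runs from (197,236) to (368,234), nearly level, so the yaw fits.

Run:
```python
from h import *
c=manip.read_camera('wrist'); crop(c,180,140,400,260,3,"w1b.png")
q=lambda u,v,z:atz(wray(c,u,v),z).round(4)
print(q(197,236,.014),q(368,234,.014)); e=q(197,236,.014)-q(368,234,.014);print(np.linalg.norm(e),np.degrees(np.arctan2(e[1],e[0])))
for y in(-.110,):
  for o in ((.589,.214),): 
    Y=np.array([-.177,.984]);X=np.array([.984,.177])
    for dx,dy in((-.011,-.02),(.011,-.02),(.011,.02),(-.011,.02)): print(wproj(c,[*(np.array(o)+dx*X+dy*Y),.044]).round(1))
```

```text
[0.5224 0.1821 0.014 ] [0.6588 0.209  0.014 ]
0.13902722754913882 -168.843631809243
[269.2 254.1]
[300.1 254.2]
[301.5 200.4]
[268.5 200.3]
```

View pics/w1b.png

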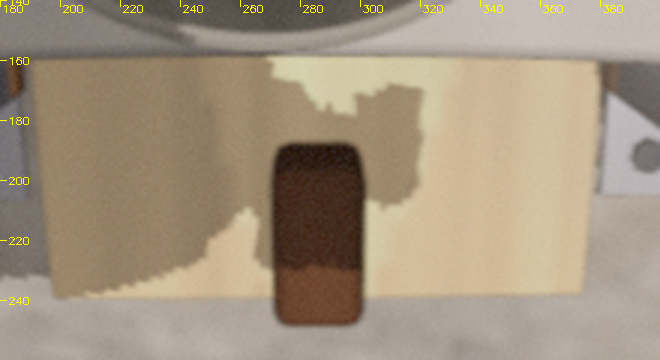

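Run:
```python
from h import *
c=manip.read_camera('wrist')
q=lambda u,v,z:atz(wray(c,u,v),z).round(4)
a,b=q(198,239,.014),q(373.7,237.5,.014); e=b-a;print(a,b,np.linalg.norm(e),np.degrees(np.arctan2(e[1],e[0])), "mid",(a+b)/2)
th=np.radians(10.3);Y=np.array([-np.sin(th),np.cos(th)])
print("pull from edge",(a+b)[:2]/2+.025*Y,"from top",q(282,222,.044),"corners",q(271.5,248,.044),q(300.5,248,.044))
```

```text
[0.5228 0.1785 0.014 ] [0.6654 0.2061 0.014 ] 0.14524641131539184 10.954062643398345 mid [0.5941 0.1923 0.014 ]
pull from edge [0.58962994 0.21689713] from top [0.5864 0.2174 0.044 ] corners [0.5826 0.1965 0.044 ] [0.6029 0.2002 0.044 ]
```

Emit:
move_arm:
  steps:
    - [0.05,[0.002,-0.001,0.015],-0.2]
    - [0.05,[0.001,0,0.02],0]
    - [0.05,[0,0,0.02],0]
    - [0.05,[0,0,0.02],0]
    - [0.05,[0,0,0.015],0]
    - [0.05,[0,0,0.006],0]
    - [0.05,[0,0,0],0]
    - [0.015,[0,0,0],0]
    - [0.015,[0,0,0],0]
    - [0.015,[0,0,0],0]
    - [0.015,[0,0,0],0]
    - [0.015,[0,0,0],0]
    - [0.015,[0,0,0],0]
    - [0.015,[0,0,0],0]
  grip_force: 100

```text
t: 4.17
position: [0.5884, 0.2181, 0.1958]
tcp_rot: [[-0.182, 0.983, 0.003], [0.983, 0.182, 0.001], [0.0, 0.003, -1.0]]
force: [-1.8, -0.2, 12.3]
width: 0.0201
```

Emit:
move_arm:
  steps:
    - [0.015,[0,0,-0.003],0]
    - [0.015,[-0.004,0,0],0]
    - [0.015,[-0.006,0,0],0]
    - [0.015,[-0.006,0,0],0]
    - [0.015,[-0.006,0,0],0]
    - [0.015,[-0.008,0,0],0]
    - [0.015,[-0.008,0,0],0]
    - [0.015,[-0.008,0,0],0]
    - [0.015,[0,0,0],0]

```text
t: 4.92
position: [0.5962, 0.1713, 0.1968]
tcp_rot: [[-0.181, 0.983, -0.0], [0.983, 0.181, -0.0], [-0.0, -0.0, -1.0]]
force: [-0.3, -4.4, -3.5]
width: 0.0196
```

```bash
python3 -c "
from h import *
st()
T=manip.read_camera('top'); crop(T,120,150,290,270,4,'t3.png')"
```

```text
t 4.92 pos [0.5962, 0.1713, 0.1968] w 0.0196 F [-0.3, -4.4, -3.5]
```

View pics/t3.png

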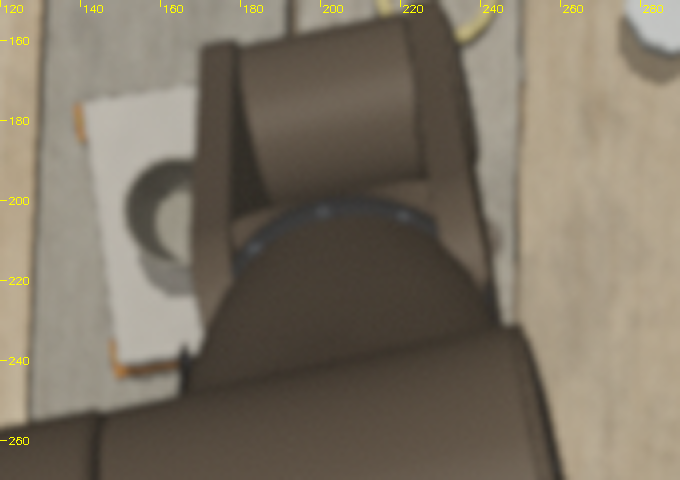

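```bash
python3 -c "
from h import *
c=manip.read_camera('wrist'); cv2.imwrite('pics/w2.png',c['image'][:,:,::-1])
c=manip.read_camera('scene'); crop(c,140,110,320,240,4,'s3.png')"
```

```text
(no output)
```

View pics/w2.png

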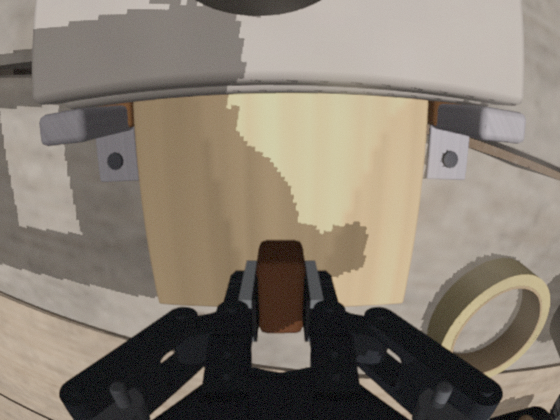

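View pics/s3.png

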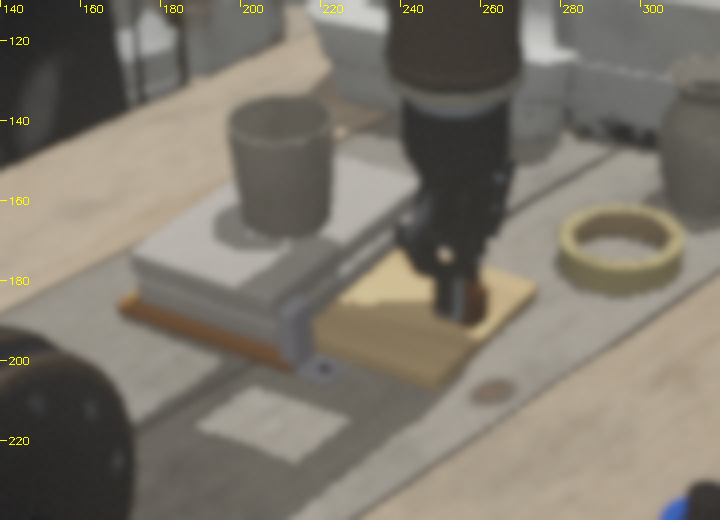

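The pull is gripped at (281,285) in the wrist view. The board is coming out between the posts and the stack is staying put. I'll continue.

Emit:
move_arm:
  steps:
    - [0.015,[-0.004,0,0],0]
    - [0.015,[-0.006,0,0],0]
    - [0.015,[-0.008,0,0],0]
    - [0.015,[-0.008,0,0],0]
    - [0.015,[-0.008,0,0],0]
    - [0.015,[-0.008,0,0],0]
    - [0.015,[-0.008,0,0],0]
    - [0.015,[-0.008,0,0],0]
    - [0.015,[-0.008,0,0],0]
    - [0.015,[-0.008,0,0],0]
    - [0.015,[-0.008,0,0],0]
    - [0.015,[-0.008,0,0],0]
    - [0.015,[-0.008,0,0],0]
    - [0.015,[-0.008,0,0],0]
    - [0.015,[-0.008,0,0],0]
    - [0.015,[-0.008,0,0],0]
    - [0.015,[-0.008,0,0],0]
    - [0.015,[-0.008,0,0],0]
    - [0.015,[-0.005,0,0],0]
    - [0.015,[0,0,0],0]

```text
t: 6.73
position: [0.6223, 0.0308, 0.1967]
tcp_rot: [[-0.181, 0.984, 0.0], [0.984, 0.181, -0.0], [-0.0, 0.0, -1.0]]
force: [-0.1, 0.3, -3.7]
width: 0.0198
```

```bash
python3 -c "
from h import *
st()
c=manip.read_camera('wrist'); cv2.imwrite('pics/w3.png',c['image'][:,:,::-1])
c=manip.read_camera('scene'); crop(c,140,110,320,240,4,'s4.png')"
```

```text
t 6.73 pos [0.6223, 0.0308, 0.1967] w 0.0198 F [-0.1, 0.3, -3.7]
```

View pics/w3.png

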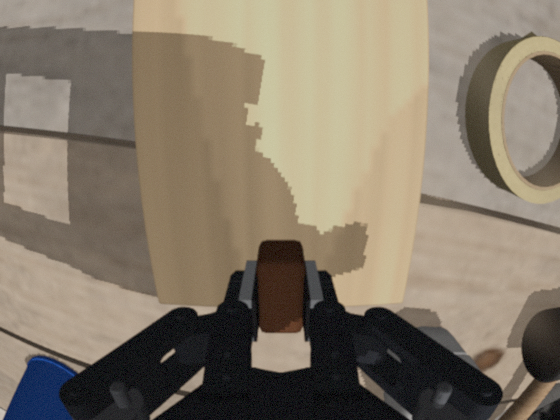

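View pics/s4.png

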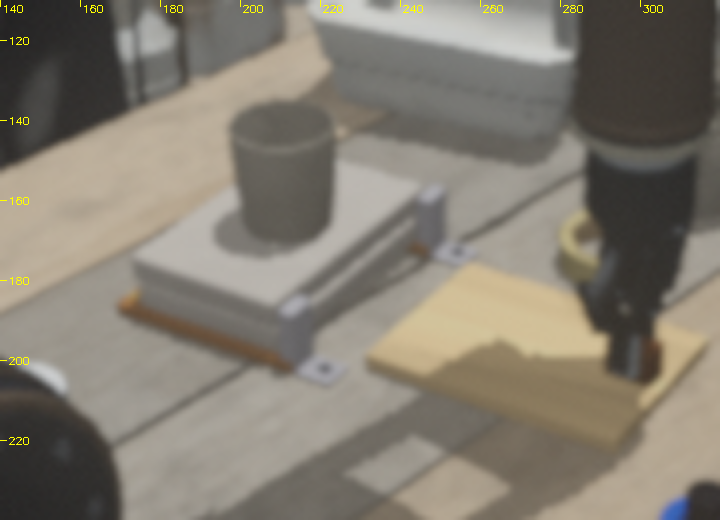

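The board has been drawn 190 mm and the stack stands on the runners, with the beaker upright. I'll release and lift.

Emit:
move_arm:
  steps:
    - [0.04,[0,0,0],0]
    - [0.05,[0,0,0],0]
    - [0.05,[0,0,0],0]
    - [0.05,[0,0,0],0]
    - [0.05,[0,0,0],0]
    - [0.05,[0,0,-0.02],0]
    - [0.05,[0,0,-0.03],0]
    - [0.05,[0,0,-0.04],0]
    - [0.05,[0,0,-0.04],0]
    - [0.05,[0,0,-0.02],0]

```text
t: 7.67
position: [0.6228, 0.0321, 0.3513]
tcp_rot: [[-0.182, 0.983, 0.005], [0.983, 0.182, 0.0], [-0.001, 0.004, -1.0]]
force: [1.1, -0.0, 0.5]
width: 0.05
```

```bash
python3 -c "
from h import *
st()
go(.609,-.192,.35,10.2)
c=manip.read_camera('wrist'); cv2.imwrite('pics/w4.png',c['image'][:,:,::-1])
c=manip.read_camera('scene');cv2.imwrite('pics/s5.png',c['image'][:,:,::-1])"
```

```text
t 7.67 pos [0.6228, 0.0321, 0.3513] w 0.05 F [1.1, -0.0, 0.5]
t 7.67 pos [0.6228, 0.0321, 0.3513] w 0.05 F [1.1, -0.0, 0.5]
yaw now 10.48 turn 0.28 shift [-0.2182, -0.0532, 0.0013] j6 -0.18 tilt [0.0045 0.    ]
```

View pics/w4.png

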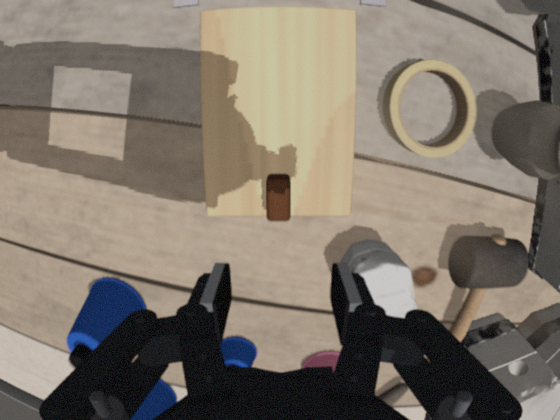

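View pics/s5.png

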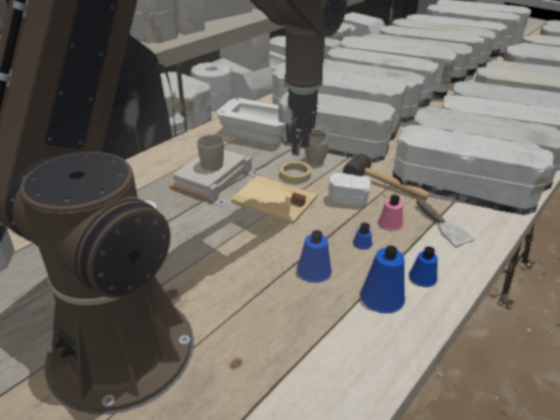

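Run:
```python
from h import *
c=manip.read_camera('wrist'); crop(c,190,0,370,225,3,"w4b.png")
```

```text
(no output)
```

View pics/w4b.png

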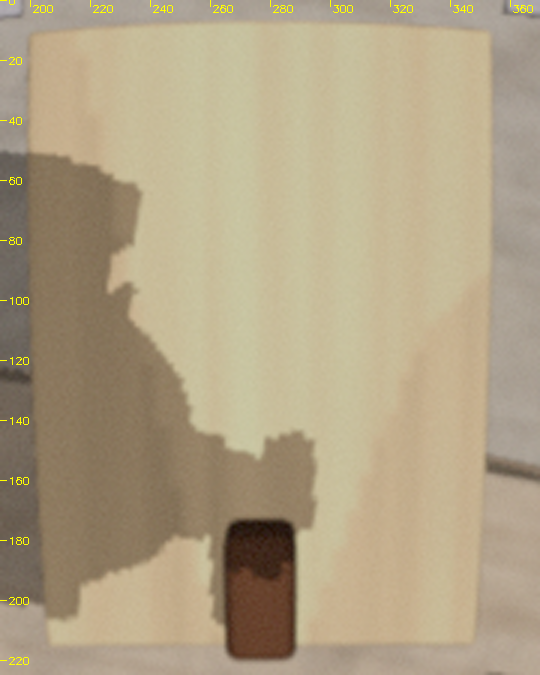

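Emit:
move_arm:
  steps:
    - [0.05,[-0.016,-0.004,0],0.3]
    - [0.05,[-0.026,-0.007,0],0]
    - [0.05,[-0.026,-0.007,0],0]
    - [0.05,[-0.026,-0.007,0],0]
    - [0.05,[-0.026,-0.007,0],0]
    - [0.05,[-0.026,-0.007,0],0]
    - [0.05,[-0.026,-0.006,0.01],0]
    - [0.05,[-0.02,-0.005,0.02],0]
    - [0.05,[-0.012,-0.003,0.02],0]
    - [0.05,[0,0,0],0]
  grip_force: 40

```text
t: 8.65
position: [0.6041, -0.18, 0.2919]
tcp_rot: [[-0.175, 0.985, -0.006], [0.985, 0.175, 0.002], [0.003, -0.006, -1.0]]
force: [-1.2, 0.1, -0.9]
width: 0.05
```

Run:
```python
from h import *
go(.609,-.192,.25,10.2)
c=manip.read_camera('wrist'); cv2.imwrite('pics/w5.png',c['image'][:,:,::-1])
T=manip.read_camera('top'); crop(T,140,140,280,260,5,"t5.png")
```

```text
t 8.65 pos [0.6041, -0.18, 0.2919] w 0.05 F [-1.2, 0.1, -0.9]
yaw now 10.05 turn -0.15 shift [-0.0127, 0.0027, 0.0419] j6 -0.51 tilt [-0.0062  0.0018]
```

View pics/w5.png

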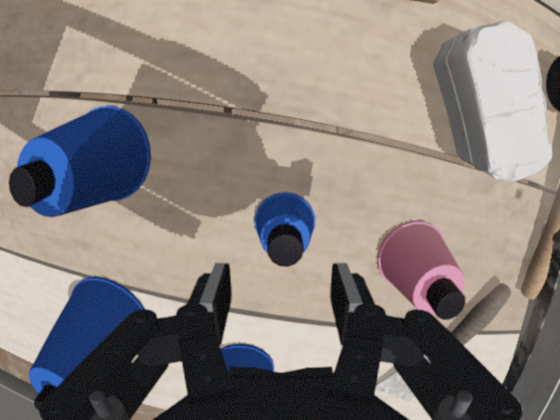

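View pics/t5.png

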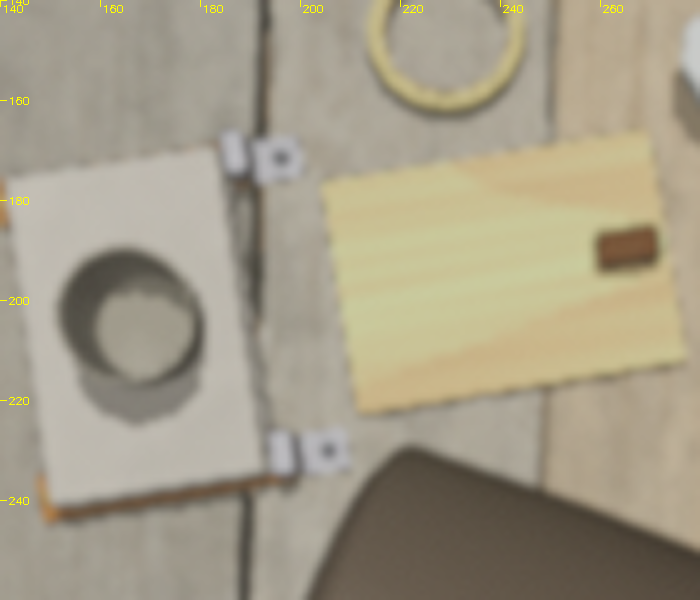

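The hood a knob is at (286,245) in the wrist view, and the board's corners in the top view are (205,177), (269,167.5), (277,212.5) and (212,222.5). Next I'll compute both.

Run:
```python
from h import *
T=manip.read_camera('top')
th=np.radians(10.4)
def fit(pts):
    pts=np.array(pts)[:,:2]; e=[pts[1]-pts[0],pts[2]-pts[3]]; f=[pts[3]-pts[0],pts[2]-pts[1]]
    print("len",[round(np.linalg.norm(x),4) for x in e+f],"yaws",[round(np.degrees(np.arctan2(x[1],x[0])),1) for x in e+f])
    Y=np.array([-np.sin(th),np.cos(th)]); m=pts.mean(0); print("origin",(m+.0325*Y).round(4),"deck_mid",(m+.0225*Y).round(4))
fit([atz(ray(T,*p),.014) for p in [(205,177),(269,167.5),(277,212.5),(212,222.5)]])
c=manip.read_camera('wrist'); s=manip.get_state()
M=np.eye(4);M[:3,:3]=s['tcp_rot'];M[:3,3]=s['position']
rel=np.linalg.inv(M)@np.array(c['pose']); np.save('rel.npy',rel); print(rel.round(4).tolist())
M2=np.eye(4);M2[:3,:3]=[[-.182,.983,.005],[.983,.182,0],[-.001,.004,-1]];M2[:3,3]=[.6228,.0321,.3513]
c2=dict(c);c2['pose']=M2@rel
fit([atz(wray(c2,*p),.014) for p in [(199.5,11),(353.5,10.5),(348,214.5),(206,215)]])
print('pull T',atz(ray(T,266,189.5),.044),'W',atz(wray(c2,277,202),.044))
print("knob a",atz(wray(c,286.5,242),.060), "base",atz(wray(c,284.5,214),.03))
for p in ((.609,-.192),(.6065,-.193)): print([wproj(c,[*p,z]).round(1) for z in (.06,.0)])
```

```text
len [np.float64(0.1987), np.float64(0.2005), np.float64(0.1419), np.float64(0.1413)] yaws [np.float64(-80.3), np.float64(-80.1), np.float64(-169.7), np.float64(-168.9)]
origin [0.602  0.1361] deck_mid [0.6038 0.1263]
[[-0.0001, 0.9465, 0.3228, 0.0832], [1.0, -0.0004, 0.0017, -0.0002], [0.0018, 0.3228, -0.9465, 0.0319], [0.0, 0.0, 0.0, 1.0]]
len [np.float64(0.144), np.float64(0.1437), np.float64(0.2021), np.float64(0.2015)] yaws [np.float64(10.4), np.float64(10.7), np.float64(-79.4), np.float64(-79.5)]
origin [0.6004 0.1379] deck_mid [0.6022 0.1281]
pull T [0.62160382 0.02717172 0.044     ] W [0.62099207 0.0291446  0.044     ]
knob a [ 0.61130953 -0.18594858  0.06      ] base [ 0.60842902 -0.17634181  0.03      ]
[array([281.6, 249.2]), array([281.5, 219.4])]
[array([277.9, 249.9]), array([278.5, 220. ])]
```

Run:
```python
from h import *
c=manip.read_camera('wrist'); crop(c,230,170,340,290,5,"w5b.png")
for z,uv in ((.06,(285.5,249)),): print(atz(wray(c,*uv),z))
go(.610,-.1915,.214)
```

```text
[ 0.61230466 -0.19153015  0.06      ]
t 8.9 pos [0.6063, -0.1773, 0.2974] w 0.0499 F [0.1, 0.7, 0.3]
yaw now 10.22 turn 0.0 shift [-0.0146, 0.0011, 0.0834] j6 -0.51 tilt [ 0.0006 -0.0001]
```

View pics/w5b.png

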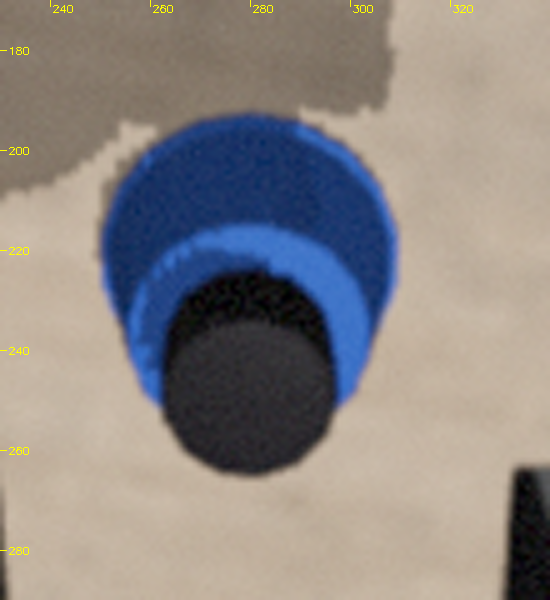

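Run:
```python
from h import *
c=manip.read_camera('wrist')
p=atz(wray(c,280,249),.06);print(p,atz(wray(c,280,219),.0))
go(p[0],p[1],.214)
```

```text
[ 0.60889975 -0.19236285  0.06      ] [ 0.60877459 -0.19213748  0.        ]
t 8.95 pos [0.6064, -0.1773, 0.2976] w 0.05 F [-0.0, 0.5, 0.1]
yaw now 10.23 turn 0.0 shift [-0.0152, -0.0002, 0.0836] j6 -0.51 tilt [ 0.001  -0.0003]
```

Emit:
move_arm:
  steps:
    - [0.05,[-0.008,0,0.01],0]
    - [0.05,[-0.007,0,0.02],0]
    - [0.05,[0,0,0.02],0]
    - [0.05,[0,0,0.02],0]
    - [0.05,[0,0,0.0136],0]
    - [0.05,[0,0,0],0]
    - [0.05,[0,0,0],0]
    - [0.02,[0,0,0],0]
    - [0.02,[0,0,0],0]
    - [0.02,[0,0,0],0]
    - [0.02,[0,0,0],0]
    - [0.02,[0,0,0],0]
    - [0.02,[0,0,0],0]
  grip_force: 50

```text
t: 10.03
position: [0.6091, -0.1931, 0.2143]
tcp_rot: [[-0.177, 0.984, 0.002], [0.984, 0.177, -0.001], [-0.001, 0.002, -1.0]]
force: [-1.1, 0.9, 7.6]
width: 0.0243
```

Run:
```python
from h import *
go(.603,.127,.235)
c=manip.read_camera('wrist'); cv2.imwrite('pics/w6.png',c['image'][:,:,::-1])
```

```text
t 10.03 pos [0.6091, -0.1931, 0.2143] w 0.0243 F [-1.1, 0.9, 7.6]
yaw now 10.18 turn 0.0 shift [0.3161, 0.0506, -0.0207] j6 -0.53 tilt [ 0.0019 -0.0007]
```

View pics/w6.png

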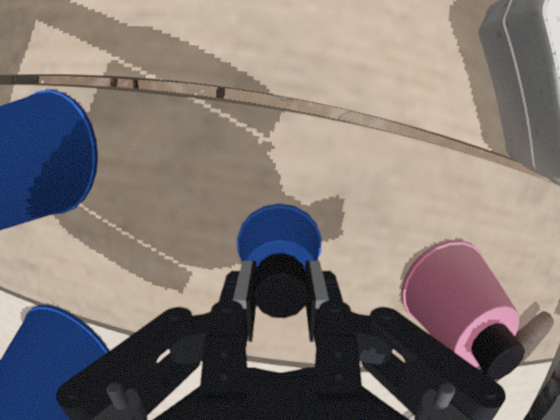

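Emit:
move_arm:
  steps:
    - [0.02,[0,0,-0.01],0]
    - [0.02,[0,0,-0.03],0]
    - [0.02,[0,0,-0.04],0]
    - [0.02,[0.02,0.003,0],0]
    - [0.02,[0.025,0.004,0],0]
    - [0.02,[0.025,0.004,0],0]
    - [0.02,[0.025,0.004,0],0]
    - [0.02,[0.025,0.004,0],0]
    - [0.02,[0.025,0.004,0],0]
    - [0.02,[0.025,0.004,0],0]
    - [0.02,[0.025,0.004,0],0]
    - [0.02,[0.025,0.004,0],0]
    - [0.02,[0.025,0.004,0],0]
    - [0.02,[0.025,0.004,0],0]
    - [0.02,[0.025,0.004,0],0]
    - [0.02,[0.02,0.003,0],0]
    - [0.02,[0,0,0],0]
    - [0.02,[0,0,0],0]
    - [0.02,[0,0,0],0]

```text
t: 11.67
position: [0.6022, 0.1257, 0.2937]
tcp_rot: [[-0.177, 0.984, 0.0], [0.984, 0.177, -0.0], [-0.0, 0.0, -1.0]]
force: [0.1, 1.2, -0.8]
width: 0.0239
```

Run:
```python
from h import *
go(.603,.127,.23,10.4)
c=manip.read_camera('wrist'); cv2.imwrite('pics/w7.png',c['image'][:,:,::-1])
```

```text
t 11.67 pos [0.6022, 0.1257, 0.2937] w 0.0239 F [0.1, 1.2, -0.8]
yaw now 10.2 turn -0.2 shift [0.0011, 0.0011, 0.0637] j6 -0.02 tilt [ 0.0005 -0.0001]
```

View pics/w7.png

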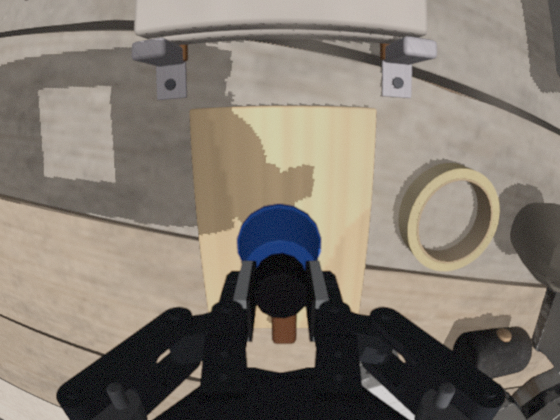

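Emit:
move_arm:
  steps:
    - [0.02,[0.001,0.001,0.015],0]
    - [0.02,[0,0,0.02],0]
    - [0.02,[0,0,0.016],0]
    - [0.02,[0,0,0.008],0]
    - [0.02,[0,0,0.004],0]
    - [0.02,[0,0,0.002],0]
    - [0.02,[0,0,0],0]
    - [0.02,[0,0,0],0]

```text
t: 12.38
position: [0.6034, 0.1268, 0.2289]
tcp_rot: [[-0.176, 0.984, 0.001], [0.984, 0.176, 0.0], [-0.0, 0.001, -1.0]]
force: [0.7, -0.0, -0.5]
width: 0.024
```

Run:
```python
from h import *
go(.603,.127,.229,10.4)
```

```text
t 12.38 pos [0.6034, 0.1268, 0.2289] w 0.024 F [0.7, -0.0, -0.5]
yaw now 10.15 turn -0.25 shift [0.0003, -0.0003, -0.0001] j6 -0.02 tilt [0.001  0.0001]
```

Emit:
move_arm:
  steps:
    - [0.03,[0,0,0.0005],0]
    - [0.04,[0,0,0],0]
    - [0.05,[0,0,0],0]
    - [0.05,[0,0,0],0]
    - [0.05,[0,0,0],0]
    - [0.05,[0,0,-0.01],0]
    - [0.05,[0,0,-0.02],0]
    - [0.05,[0,0,-0.03],0]
    - [0.05,[0,0,-0.03],0]
    - [0.05,[0,0,-0.02],0]
    - [0.05,[0,0,-0.01],0]
    - [0.05,[0,0,0],0]
    - [0.05,[0,0,0],0]
    - [0.05,[0,0,0],0]

```text
t: 13.55
position: [0.6026, 0.127, 0.3464]
tcp_rot: [[-0.177, 0.984, -0.002], [0.984, 0.177, -0.0], [0.0, -0.002, -1.0]]
force: [-0.5, -0.3, 0.0]
width: 0.0501
```

Run:
```python
from h import *
go(.595,-.360,.35,10.2)
c=manip.read_camera('wrist'); cv2.imwrite('pics/w8.png',c['image'][:,:,::-1])
```

```text
t 13.55 pos [0.6026, 0.127, 0.3464] w 0.0501 F [-0.5, -0.3, 0.0]
yaw now 10.17 turn -0.03 shift [-0.478, -0.0937, -0.0036] j6 -0.02 tilt [-0.0017 -0.0003]
```

View pics/w8.png

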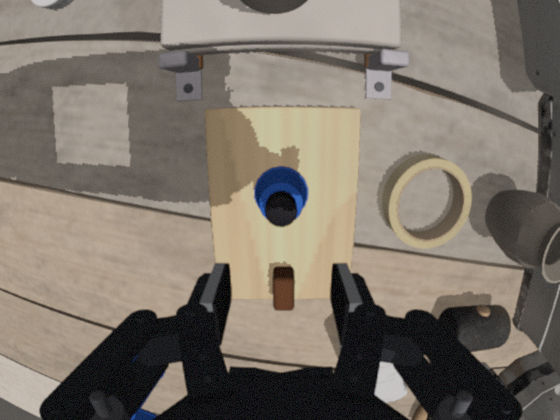

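Hood a stands on the deck with its knob at (281,210). The board corners are about (206,107), (359,107), (352,298) and (215,298).

Run:
```python
from h import *
c=manip.read_camera('wrist'); crop(c,195,95,370,310,3,"w8b.png")
th=np.radians(10.4);Y=np.array([-np.sin(th),np.cos(th)])
P=np.array([atz(wray(c,*p),.014) for p in [(206,107.5),(359.5,107.5),(352,299),(215,299)]])[:,:2]
print(np.linalg.norm(P-np.roll(P,1,0),axis=1),"deck_mid",P.mean(0)+.0225*Y)
print("knob",atz(wray(c,281,211),.074))
```

```text
[0.20601829 0.14216577 0.20633255 0.15435897] deck_mid [0.60423281 0.1286288 ]
knob [0.60216628 0.12800201 0.074     ]
```

View pics/w8b.png

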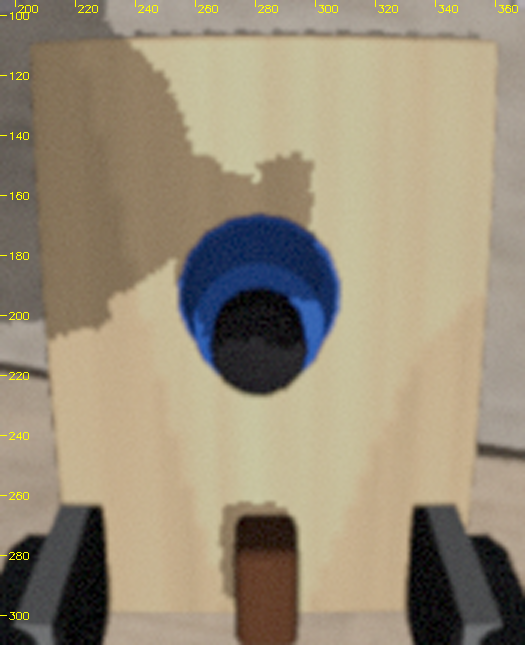

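Emit:
move_arm:
  steps:
    - [0.05,[-0.015,-0.003,0],0]
    - [0.05,[-0.027,-0.0053,0],0]
    - [0.05,[-0.027,-0.0053,0],0]
    - [0.05,[-0.027,-0.0053,0],0]
    - [0.05,[-0.027,-0.0053,0],0]
    - [0.05,[-0.027,-0.0053,0],0]
    - [0.05,[-0.027,-0.0053,0],0]
    - [0.05,[-0.027,-0.0053,0],0]
    - [0.05,[-0.027,-0.0053,0],0]
    - [0.05,[-0.027,-0.0053,0],0]
    - [0.05,[-0.027,-0.0053,0],0]
    - [0.05,[-0.027,-0.0053,0],0]
    - [0.05,[-0.027,-0.0053,0],0]
    - [0.05,[-0.027,-0.0053,0],0]
    - [0.05,[-0.027,-0.0053,0],0]
    - [0.05,[-0.027,-0.0053,0],0]
    - [0.05,[-0.027,-0.0053,0],0]
    - [0.05,[-0.027,-0.0053,0],0]
    - [0.05,[0,0,0],0]
    - [0.05,[0,0,0],0]

```text
t: 15.32
position: [0.5942, -0.3577, 0.3464]
tcp_rot: [[-0.174, 0.985, -0.001], [0.985, 0.174, 0.001], [0.001, -0.001, -1.0]]
force: [-0.9, 0.4, 0.4]
width: 0.0502
```

Run:
```python
from h import *
go(.595,-.3703,.242,10.2)
c=manip.read_camera('wrist'); cv2.imwrite('pics/w9.png',c['image'][:,:,::-1])
```

```text
t 15.32 pos [0.5942, -0.3577, 0.3464] w 0.0502 F [-0.9, 0.4, 0.4]
yaw now 10.05 turn -0.15 shift [-0.0126, -0.0014, 0.1044] j6 -0.76 tilt [-0.0013  0.0007]
```

View pics/w9.png

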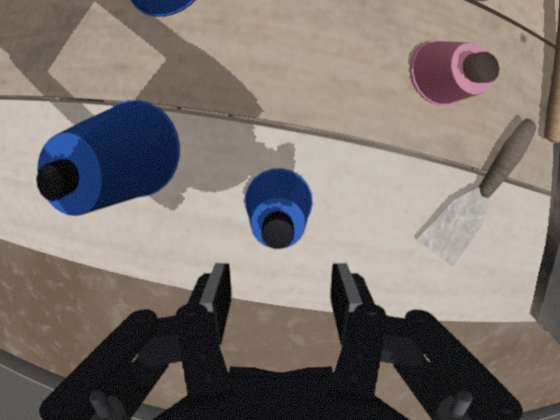

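Hood b's knob top is at about (278,232) in the wrist view.

Run:
```python
from h import *
c=manip.read_camera('wrist'); crop(c,220,150,340,260,5,"w9b.png")
p=atz(wray(c,278,231.5),.088);print(p)
go(p[0],p[1],.242)
```

```text
[ 0.59403929 -0.36704798  0.088     ]
t 15.42 pos [0.5946, -0.3557, 0.3467] w 0.0503 F [0.2, -0.5, 0.5]
yaw now 10.15 turn 0.0 shift [-0.011, -0.0025, 0.1047] j6 -0.76 tilt [-0.0013  0.001 ]
```

View pics/w9b.png

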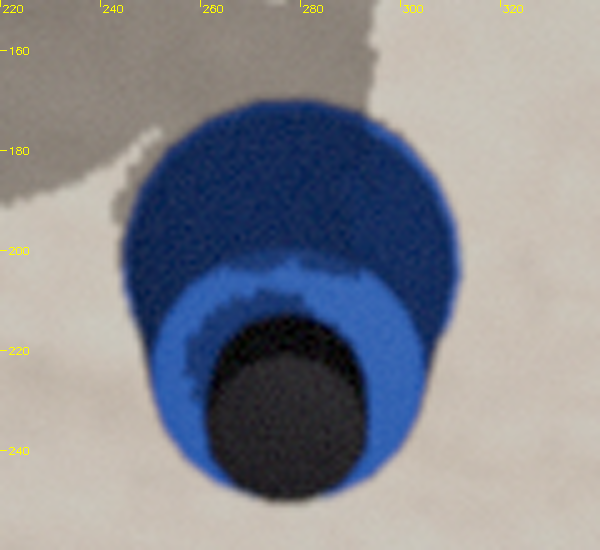

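Emit:
move_arm:
  steps:
    - [0.05,[-0.008,-0.002,0.015],0]
    - [0.05,[-0.006,-0.001,0.025],0]
    - [0.05,[0,0,0.025],0]
    - [0.05,[0,0,0.02],0]
    - [0.05,[0,0,0.015],0]
    - [0.05,[0,0,0.0045],0]
    - [0.05,[0,0,0],0]
    - [0.05,[0,0,0],0]
    - [0.02,[0,0,0],0]
    - [0.02,[0,0,0],0]
    - [0.02,[0,0,0],0]
    - [0.02,[0,0,0],0]
    - [0.02,[0,0,0],0]
    - [0.02,[0,0,0],0]

```text
t: 16.58
position: [0.5949, -0.3704, 0.2444]
tcp_rot: [[-0.177, 0.984, 0.001], [0.984, 0.177, -0.001], [-0.001, 0.001, -1.0]]
force: [-1.3, 0.3, 6.2]
width: 0.0237
```

Run:
```python
from h import *
go(.603,.127,.35)
c=manip.read_camera('wrist'); cv2.imwrite('pics/w10.png',c['image'][:,:,::-1])
```

```text
t 16.58 pos [0.5949, -0.3704, 0.2444] w 0.0237 F [-1.3, 0.3, 6.2]
yaw now 10.18 turn 0.0 shift [0.4882, 0.0959, -0.1056] j6 -0.78 tilt [ 0.0014 -0.001 ]
```

View pics/w10.png

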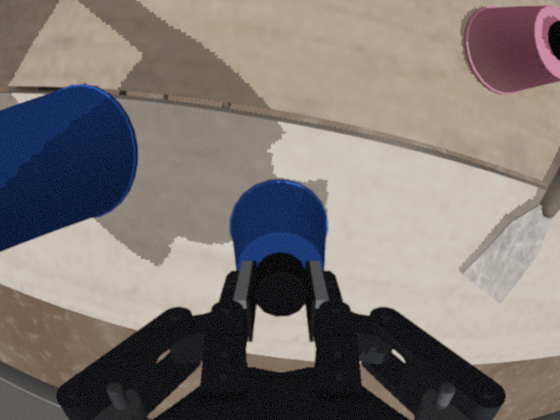

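Emit:
move_arm:
  steps:
    - [0.02,[0,0,-0.01],0]
    - [0.02,[0,0,-0.03],0]
    - [0.02,[0,0,-0.04],0]
    - [0.02,[0.01,0.002,-0.025],0]
    - [0.02,[0.025,0.005,0],0]
    - [0.02,[0.025,0.005,0],0]
    - [0.02,[0.025,0.005,0],0]
    - [0.02,[0.025,0.005,0],0]
    - [0.02,[0.025,0.005,0],0]
    - [0.02,[0.025,0.005,0],0]
    - [0.02,[0.025,0.005,0],0]
    - [0.02,[0.025,0.005,0],0]
    - [0.02,[0.025,0.005,0],0]
    - [0.02,[0.025,0.005,0],0]
    - [0.02,[0.025,0.005,0],0]
    - [0.02,[0.025,0.005,0],0]
    - [0.02,[0.025,0.005,0],0]
    - [0.02,[0.025,0.005,0],0]
    - [0.02,[0.025,0.005,0],0]
    - [0.02,[0.025,0.005,0],0]

```text
t: 18.3
position: [0.6028, 0.0491, 0.3493]
tcp_rot: [[-0.177, 0.984, 0.001], [0.984, 0.177, 0.0], [-0.0, 0.001, -1.0]]
force: [1.0, 0.7, -0.7]
width: 0.0243
```

Emit:
move_arm:
  steps:
    - [0.02,[0.025,0.005,0],0]
    - [0.02,[0.025,0.005,0],0]
    - [0.02,[0.025,0.004,0],0]
    - [0.02,[0.018,0.003,0],0]
    - [0.02,[0.01,0.002,0],0]
    - [0.02,[0,0,0],0]
    - [0.02,[0,0,0],0]
    - [0.02,[0,0,0],0]

```text
t: 18.97
position: [0.6035, 0.1518, 0.3484]
tcp_rot: [[-0.176, 0.984, 0.0], [0.984, 0.176, -0.0], [-0.0, 0.0, -1.0]]
force: [-0.4, -0.3, -1.5]
width: 0.0242
```

Run:
```python
from h import *
go(.603,.127,.259,10.4)
c=manip.read_camera('wrist'); cv2.imwrite('pics/w11.png',c['image'][:,:,::-1])
c=manip.read_camera('scene'); cv2.imwrite('pics/s11.png',c['image'][:,:,::-1])
```

```text
t 18.97 pos [0.6035, 0.1518, 0.3484] w 0.0242 F [-0.4, -0.3, -1.5]
yaw now 10.16 turn -0.24 shift [-0.0243, -0.0049, 0.0894] j6 0.02 tilt [ 0.0002 -0.0002]
```

View pics/w11.png

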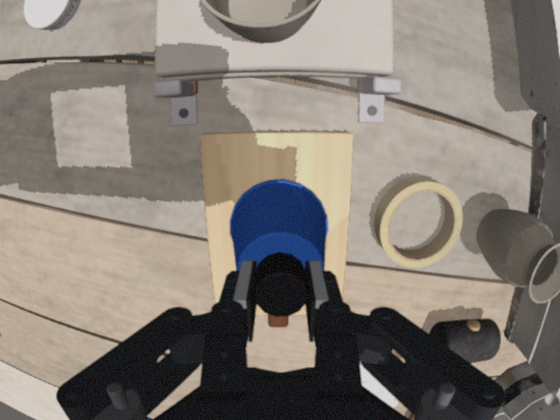

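View pics/s11.png

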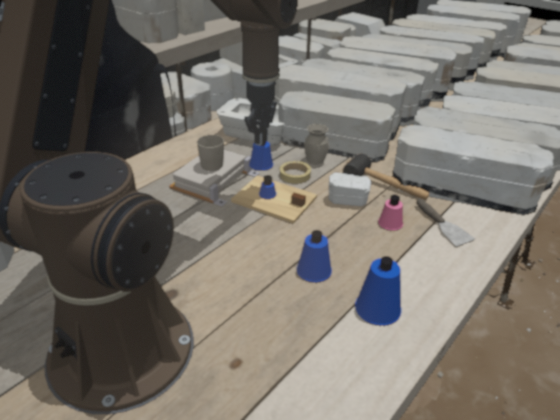

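I overshot by 24 mm, so I'll correct that at height. Hood d has also been knocked, with its knob now at (386,262) in the scene view, so I'll re-measure it later.

Emit:
move_arm:
  steps:
    - [0.02,[-0.008,-0.002,0],0]
    - [0.02,[-0.01,-0.002,0],0]
    - [0.02,[-0.006,-0.001,0],0]
    - [0.02,[0,0,0],0]
    - [0.02,[0,0,0],0]
    - [0.02,[0,0,0],0]

```text
t: 19.57
position: [0.6028, 0.1278, 0.3481]
tcp_rot: [[-0.176, 0.984, 0.0], [0.984, 0.176, 0.0], [0.0, 0.0, -1.0]]
force: [-0.1, 0.8, -0.3]
width: 0.0239
```

Run:
```python
from h import *
go(.603,.127,.259,10.4)
```

```text
t 19.57 pos [0.6028, 0.1278, 0.3481] w 0.0239 F [-0.1, 0.8, -0.3]
yaw now 10.14 turn -0.26 shift [-0.0009, 0.0, 0.0891] j6 -0.02 tilt [0.0001 0.0001]
```

Emit:
move_arm:
  steps:
    - [0.02,[-0.0005,0,0.01],0]
    - [0.02,[0,0,0.015],0]
    - [0.02,[0,0,0.015],0]
    - [0.02,[0,0,0.015],0]
    - [0.02,[0,0,0.012],0]
    - [0.02,[0,0,0.01],0]
    - [0.02,[0,0,0.006],0]
    - [0.02,[0,0,0.003],0]
    - [0.02,[0,0,0.002],0]
    - [0.02,[0,0,0.001],0]
    - [0.02,[0,0,0.0],0]
    - [0.02,[0,0,0.0],0]

```text
t: 20.57
position: [0.603, 0.1276, 0.2596]
tcp_rot: [[-0.177, 0.984, 0.001], [0.984, 0.177, 0.0], [-0.0, 0.001, -1.0]]
force: [0.7, -0.6, -0.7]
width: 0.0242
```

Run:
```python
from h import *
go(.603,.127,.2585,10.4)
c=manip.read_camera('wrist'); cv2.imwrite('pics/w12.png',c['image'][:,:,::-1])
```

```text
t 20.57 pos [0.603, 0.1276, 0.2596] w 0.0242 F [0.7, -0.6, -0.7]
yaw now 10.17 turn -0.23 shift [-0.0006, -0.0002, 0.0011] j6 -0.02 tilt [0.0009 0.0001]
```

View pics/w12.png

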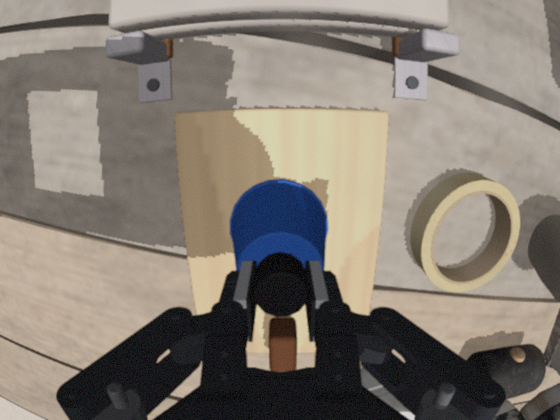

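Emit:
move_arm:
  steps:
    - [0.02,[0,0,0.0015],0]
    - [0.02,[0,0,0],0]
    - [0.03,[0,0,0],0]
    - [0.04,[0,0,0],0]
    - [0.05,[0,0,0],0]
    - [0.05,[0,0,0],0]
    - [0.05,[0,0,0],0]
    - [0.05,[0,0,-0.01],0]
    - [0.05,[0,0,-0.025],0]
    - [0.05,[0,0,-0.035],0]
    - [0.05,[0,0,-0.035],0]
    - [0.05,[0,0,-0.02],0]
    - [0.05,[0,0,0],0]
    - [0.05,[0,0,0],0]
    - [0.05,[0,0,0],0]

```text
t: 21.87
position: [0.6025, 0.1275, 0.3824]
tcp_rot: [[-0.177, 0.984, -0.0], [0.984, 0.177, -0.0], [-0.0, -0.0, -1.0]]
force: [-0.1, 0.5, -0.4]
width: 0.0501
```

Run:
```python
from h import *
go(.450,-.150,.385,10.2)
c=manip.read_camera('wrist'); crop(c,180,80,380,290,3,"w13.png")
c=manip.read_camera('scene'); cv2.imwrite('pics/s13.png',c['image'][:,:,::-1])
```

```text
t 21.87 pos [0.6025, 0.1275, 0.3824] w 0.0501 F [-0.1, 0.5, -0.4]
yaw now 10.18 turn -0.02 shift [-0.2461, -0.1992, -0.0026] j6 -0.02 tilt [-0.0004 -0.0001]
```

View pics/w13.png

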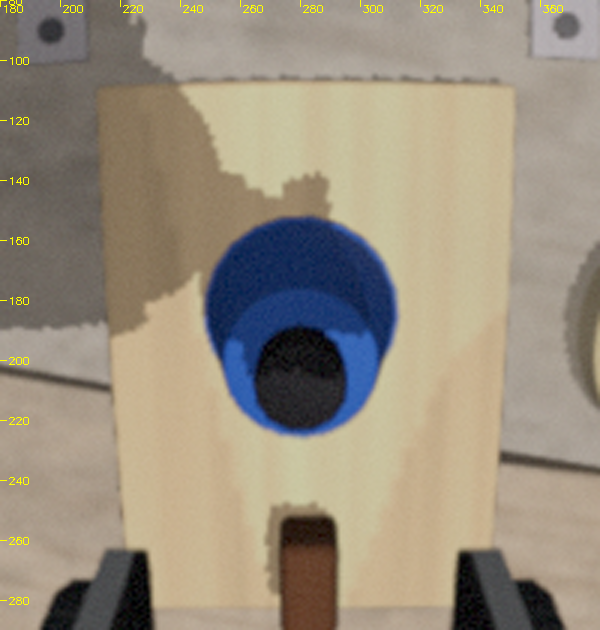

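View pics/s13.png

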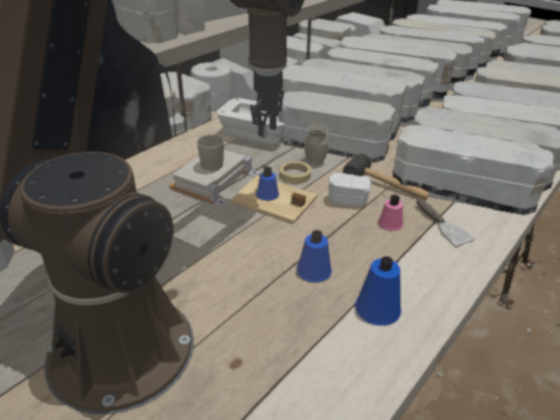

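Hood b is nested over a, upright and rim down. Next I'll go for hood c.

Emit:
move_arm:
  steps:
    - [0.05,[-0.01,-0.008,0],0]
    - [0.05,[-0.02,-0.016,0],0]
    - [0.05,[-0.02,-0.016,0],0]
    - [0.05,[-0.02,-0.016,0],0]
    - [0.05,[-0.02,-0.016,0],0]
    - [0.05,[-0.02,-0.016,0],0]
    - [0.05,[-0.02,-0.016,0],0]
    - [0.05,[-0.02,-0.016,0],0]
    - [0.05,[-0.02,-0.016,0],0]
    - [0.05,[-0.02,-0.016,0],0]
    - [0.05,[-0.02,-0.016,0],0]
    - [0.05,[-0.02,-0.016,0],0]
    - [0.05,[-0.01,-0.012,0],0]
    - [0.05,[0,-0.002,0],0]
    - [0.05,[0,0,0],0]
    - [0.05,[0,0,0],0]

```text
t: 23.3
position: [0.4502, -0.1435, 0.3823]
tcp_rot: [[-0.176, 0.984, -0.001], [0.984, 0.176, 0.0], [0.0, -0.0, -1.0]]
force: [1.1, 0.0, 0.4]
width: 0.0501
```

Run:
```python
from h import *
go(.445,-.158,.272,10.2)
c=manip.read_camera('wrist'); cv2.imwrite('pics/w14.png',c['image'][:,:,::-1]);crop(c,200,120,360,270,4,"w14b.png")
```

```text
t 23.3 pos [0.4502, -0.1435, 0.3823] w 0.0501 F [1.1, 0.0, 0.4]
yaw now 10.15 turn -0.05 shift [-0.0134, -0.0077, 0.1103] j6 -0.55 tilt [-0.0005  0.0004]
```

View pics/w14.png

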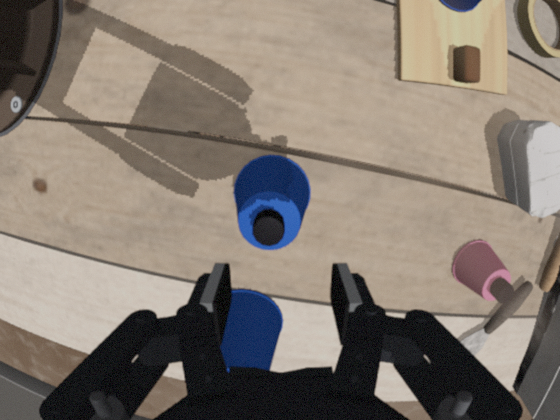

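View pics/w14b.png

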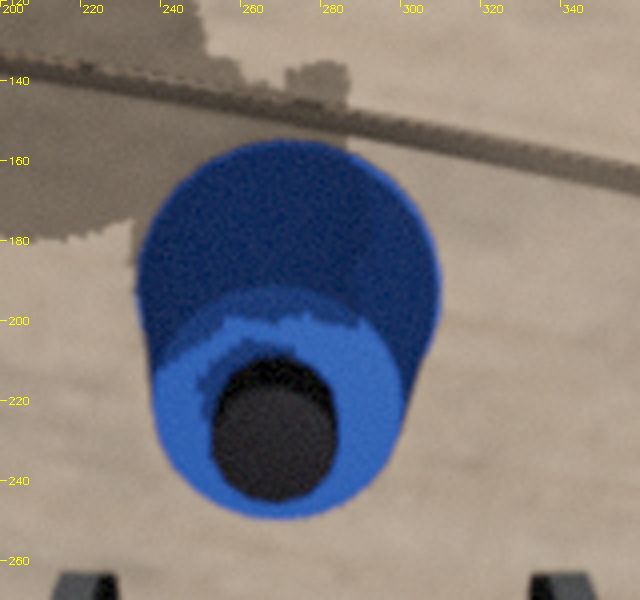

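Run:
```python
from h import *
c=manip.read_camera('wrist')
p=atz(wray(c,268,231),.116);print(p,"base",atz(wray(c,272.5,190),0.0))
go(p[0],p[1],.270)
```

```text
[ 0.44321009 -0.1581937   0.116     ] base [ 0.44362726 -0.1563801   0.        ]
t 23.4 pos [0.4506, -0.1431, 0.3824] w 0.05 F [0.8, -1.2, 0.3]
yaw now 10.21 turn 0.0 shift [-0.0135, -0.01, 0.1124] j6 -0.55 tilt [-0.0002  0.0002]
```

Emit:
move_arm:
  steps:
    - [0.05,[-0.008,-0.005,0.01],0]
    - [0.05,[-0.0055,-0.005,0.02],0]
    - [0.05,[0,0,0.025],0]
    - [0.05,[0,0,0.025],0]
    - [0.05,[0,0,0.02],0]
    - [0.05,[0,0,0.0115],0]
    - [0.05,[0,0,0],0]
    - [0.05,[0,0,0],0]
    - [0.02,[0,0,0],0]
    - [0.02,[0,0,0],0]
    - [0.02,[0,0,0],0]
    - [0.02,[0,0,0],0]
    - [0.02,[0,0,0],0]
    - [0.02,[0,0,0],0]

```text
t: 24.57
position: [0.4431, -0.1588, 0.2721]
tcp_rot: [[-0.177, 0.984, 0.002], [0.984, 0.177, -0.001], [-0.001, 0.001, -1.0]]
force: [-2.3, 0.1, 5.8]
width: 0.0242
```

Run:
```python
from h import *
go(.603,.127,.40)
c=manip.read_camera('wrist'); cv2.imwrite('pics/w15.png',c['image'][:,:,::-1])
```

```text
t 24.57 pos [0.4431, -0.1588, 0.2721] w 0.0242 F [-2.3, 0.1, 5.8]
yaw now 10.18 turn 0.0 shift [0.253, 0.2078, -0.1279] j6 -0.59 tilt [ 0.0015 -0.0007]
```

View pics/w15.png

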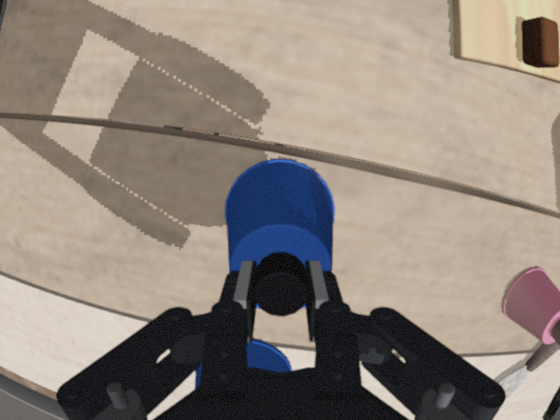

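Emit:
move_arm:
  steps:
    - [0.02,[0,0,-0.01],0]
    - [0.02,[0,0,-0.025],0]
    - [0.02,[0,0,-0.035],0]
    - [0.02,[0,0,-0.035],0]
    - [0.02,[0.01,0.008,-0.023],0]
    - [0.02,[0.018,0.015,0],0]
    - [0.02,[0.02,0.016,0],0]
    - [0.02,[0.02,0.016,0],0]
    - [0.02,[0.02,0.016,0],0]
    - [0.02,[0.02,0.016,0],0]
    - [0.02,[0.02,0.016,0],0]
    - [0.02,[0.02,0.017,0],0]
    - [0.02,[0.02,0.017,0],0]
    - [0.02,[0.02,0.017,0],0]
    - [0.02,[0.02,0.017,0],0]
    - [0.02,[0.02,0.017,0],0]
    - [0.02,[0.018,0.014,0],0]
    - [0.02,[0.007,0.006,0],0]
    - [0.02,[0,0,0],0]
    - [0.02,[0,0,0],0]

```text
t: 26.28
position: [0.6026, 0.127, 0.3993]
tcp_rot: [[-0.178, 0.984, -0.0], [0.984, 0.178, -0.0], [-0.0, -0.0, -1.0]]
force: [-0.2, -0.5, -1.4]
width: 0.024
```

Run:
```python
from h import *
go(.603,.127,.287,10.4)
c=manip.read_camera('scene'); crop(c,180,80,380,230,4,"s16.png")
c=manip.read_camera('wrist'); cv2.imwrite('pics/w16.png',c['image'][:,:,::-1])
go(.603,.127,.287,10.4)
```

```text
t 26.28 pos [0.6026, 0.127, 0.3993] w 0.024 F [-0.2, -0.5, -1.4]
yaw now 10.23 turn -0.17 shift [-0.0001, 0.0004, 0.1123] j6 -0.02 tilt [-0.0001 -0.0003]
t 26.38 pos [0.6023, 0.1262, 0.3993] w 0.0237 F [0.4, 0.9, -0.9]
yaw now 10.15 turn -0.25 shift [0.0007, 0.0008, 0.1123] j6 -0.02 tilt [-0.0004 -0.0003]
```

View pics/s16.png

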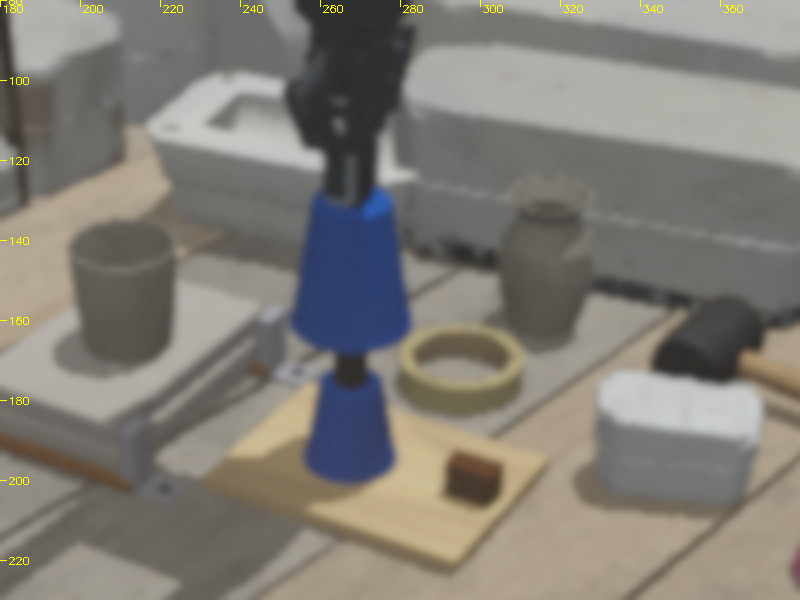

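View pics/w16.png

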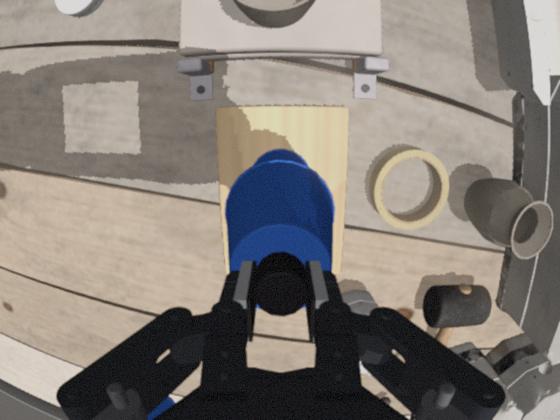

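Hood c hangs centred above b. I'll lower it.

Emit:
move_arm:
  steps:
    - [0.02,[0.0005,0.0005,0.01],0]
    - [0.02,[0,0,0.016],0]
    - [0.02,[0,0,0.016],0]
    - [0.02,[0,0,0.016],0]
    - [0.02,[0,0,0.015],0]
    - [0.02,[0,0,0.013],0]
    - [0.02,[0,0,0.01],0]
    - [0.02,[0,0,0.008],0]
    - [0.02,[0,0,0.005],0]
    - [0.02,[0,0,0.002],0]
    - [0.02,[0,0,0.001],0]
    - [0.02,[0,0,0.0],0]
    - [0.02,[0,0,0.0],0]

```text
t: 27.47
position: [0.6035, 0.1277, 0.2876]
tcp_rot: [[-0.177, 0.984, 0.001], [0.984, 0.177, 0.0], [-0.0, 0.001, -1.0]]
force: [-0.1, 0.9, -1.1]
width: 0.024
```

Run:
```python
from h import *
go(.603,.127,.286,10.4)
c=manip.read_camera('scene'); crop(c,180,80,380,230,4,"s17.png")
```

```text
t 27.47 pos [0.6035, 0.1277, 0.2876] w 0.024 F [-0.1, 0.9, -1.1]
yaw now 10.18 turn -0.22 shift [-0.0006, -0.0006, 0.0016] j6 -0.02 tilt [0.0008 0.0001]
```

View pics/s17.png

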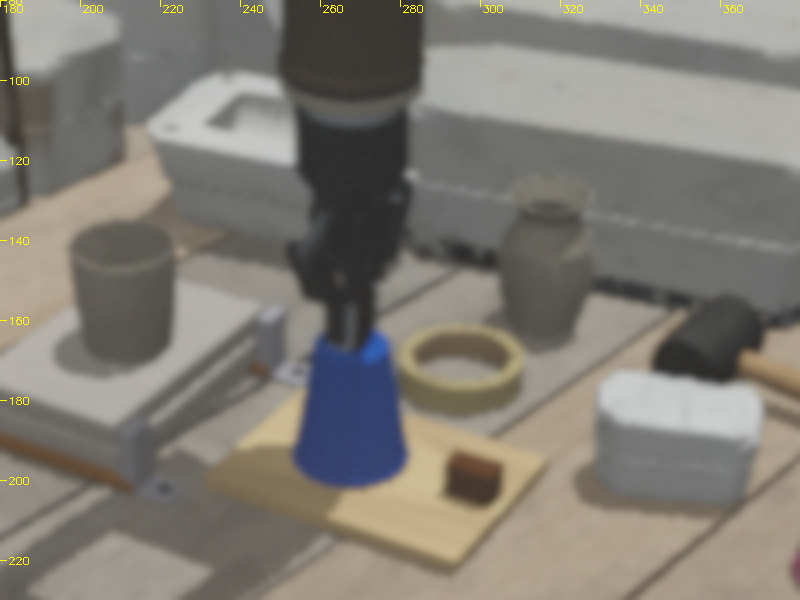

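Emit:
move_arm:
  steps:
    - [0.02,[0,0,0.0015],0]
    - [0.02,[0,0,0],0]
    - [0.03,[0,0,0],0]
    - [0.04,[0,0,0],0]
    - [0.05,[0,0,0],0]
    - [0.05,[0,0,0],0]
    - [0.05,[0,0,0],0]
    - [0.05,[0,0,-0.01],0]
    - [0.05,[0,0,-0.025],0]
    - [0.05,[0,0,-0.035],0]
    - [0.05,[0,0,-0.035],0]
    - [0.05,[0,0,-0.025],0]
    - [0.05,[0,0,0],0]
    - [0.05,[0,0,0],0]
    - [0.05,[0,0,0],0]

```text
t: 28.77
position: [0.603, 0.1276, 0.4156]
tcp_rot: [[-0.177, 0.984, -0.0], [0.984, 0.177, -0.0], [-0.0, -0.0, -1.0]]
force: [-0.3, 0.1, -0.4]
width: 0.0501
```

Run:
```python
from h import *
st()
c=manip.read_camera('wrist'); crop(c,180,80,380,290,3,"w18.png")
S=manip.read_camera('scene'); crop(S,240,150,440,330,4,"s18.png")
T=manip.read_camera('top'); crop(T,300,180,440,290,5,"t18.png")
```

```text
t 28.77 pos [0.603, 0.1276, 0.4156] w 0.0501 F [-0.3, 0.1, -0.4]
```

View pics/w18.png

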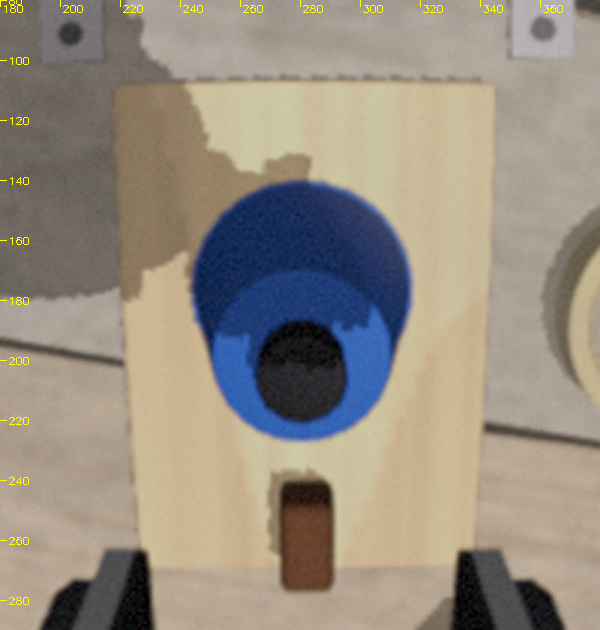

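View pics/s18.png

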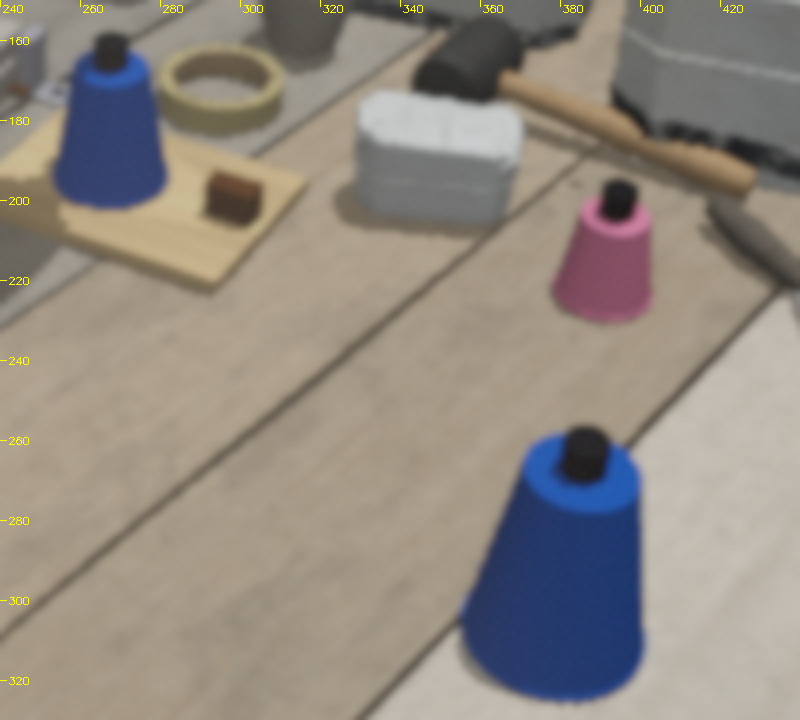

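View pics/t18.png

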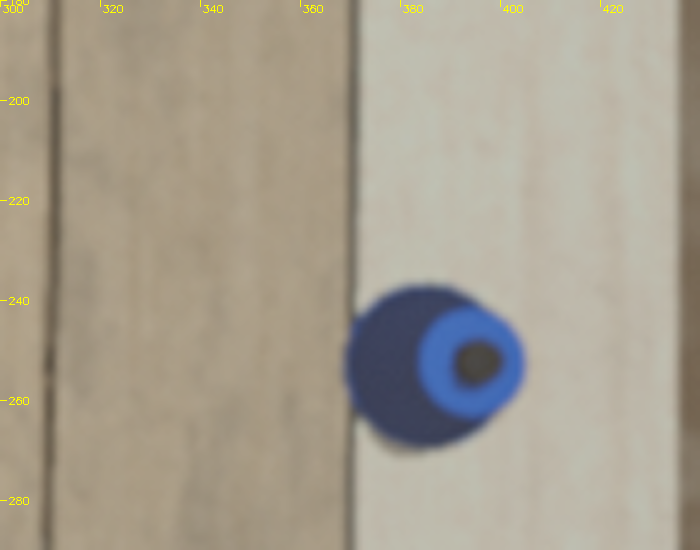

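Hood c is nested and centred, with its knob top at (280,208) in the wrist view. Hood d now has its knob at (395.3,251.7) in the top view and (386,258) in the scene view.

Run:
```python
from h import *
c=manip.read_camera('wrist');T=manip.read_camera('top');S=manip.read_camera('scene')
print("c",atz(wray(c,280,209),.13))
print("d",atz(ray(T,395.3,252),.144),tri(ray(T,395.3,252),ray(S,386.3,258.5)))
go(.4385,-.325,.415,10.2)
```

```text
c [0.6022522  0.12603361 0.13      ]
d [ 0.43865517 -0.33882861  0.144     ] (array([ 0.43884926, -0.33970928,  0.14120174]), np.float64(0.00047055303595156423))
t 29.07 pos [0.6032, 0.1277, 0.4148] w 0.0498 F [-0.1, 0.5, 0.4]
yaw now 10.18 turn -0.02 shift [-0.4163, -0.2423, -0.0002] j6 -0.02 tilt [-0.0014 -0.0002]
```

Emit:
move_arm:
  steps:
    - [0.05,[-0.012,-0.007,0],0]
    - [0.05,[-0.024,-0.014,0],0]
    - [0.05,[-0.024,-0.014,0],0]
    - [0.05,[-0.024,-0.014,0],0]
    - [0.05,[-0.024,-0.014,0],0]
    - [0.05,[-0.024,-0.014,0],0]
    - [0.05,[-0.024,-0.014,0],0]
    - [0.05,[-0.024,-0.014,0],0]
    - [0.05,[-0.024,-0.014,0],0]
    - [0.05,[-0.024,-0.014,0],0]
    - [0.05,[-0.024,-0.014,0],0]
    - [0.05,[-0.024,-0.014,0],0]
    - [0.05,[-0.024,-0.014,0],0]
    - [0.05,[-0.024,-0.014,0],0]
    - [0.05,[-0.024,-0.014,0],0]
    - [0.05,[-0.024,-0.014,0],0]
    - [0.05,[-0.024,-0.014,0],0]
    - [0.05,[-0.02,-0.011,0],0]
    - [0.05,[0,0,0],0]
    - [0.05,[0,0,0],0]

```text
t: 30.73
position: [0.4375, -0.3257, 0.4153]
tcp_rot: [[-0.174, 0.985, -0.001], [0.985, 0.174, 0.0], [0.0, -0.0, -1.0]]
force: [-0.3, 1.0, 0.1]
width: 0.0502
```

Run:
```python
from h import *
c=manip.read_camera('top')
go(.4388,-.339,.30,10.2)
c=manip.read_camera('wrist'); cv2.imwrite('pics/w19.png',c['image'][:,:,::-1]);crop(c,200,120,360,270,4,"w19b.png")
```

```text
t 30.78 pos [0.4379, -0.3249, 0.4153] w 0.05 F [-0.6, 0.7, -0.1]
yaw now 10.1 turn -0.1 shift [-0.0141, -0.0017, 0.1153] j6 -0.87 tilt [-0.0005  0.0005]
```

View pics/w19b.png

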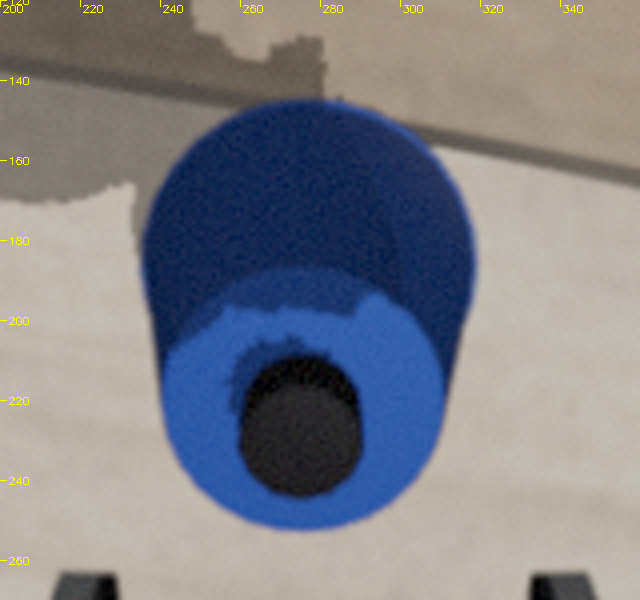

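Run:
```python
from h import *
c=manip.read_camera('wrist')
p=atz(wray(c,275,230),.144);print(p,"base",atz(wray(c,278.5,186),0.0))
go(p[0],p[1],.299)
```

```text
[ 0.43641103 -0.3394174   0.144     ] base [ 0.43836473 -0.34002701  0.        ]
t 30.88 pos [0.4385, -0.324, 0.4155] w 0.0503 F [-0.0, -0.5, -0.4]
yaw now 10.19 turn 0.0 shift [-0.0148, -0.0048, 0.1165] j6 -0.87 tilt [-0.0003  0.0005]
```

Emit:
move_arm:
  steps:
    - [0.05,[-0.008,-0.002,0.01],0]
    - [0.05,[-0.007,-0.002,0.02],0]
    - [0.05,[0,0,0.025],0]
    - [0.05,[0,0,0.025],0]
    - [0.05,[0,0,0.023],0]
    - [0.05,[0,0,0.0135],0]
    - [0.05,[0,0,0],0]
    - [0.05,[0,0,0],0]
    - [0.02,[0,0,0],0]
    - [0.02,[0,0,0],0]
    - [0.02,[0,0,0],0]
    - [0.02,[0,0,0],0]
    - [0.02,[0,0,0],0]
    - [0.02,[0,0,0],0]

```text
t: 32.05
position: [0.4375, -0.3403, 0.3002]
tcp_rot: [[-0.177, 0.984, 0.001], [0.984, 0.177, -0.001], [-0.001, 0.001, -1.0]]
force: [-2.8, -0.8, 6.9]
width: 0.024
```

Run:
```python
from h import *
go(.603,.127,.45)
c=manip.read_camera('wrist'); cv2.imwrite('pics/w20.png',c['image'][:,:,::-1])
```

```text
t 32.05 pos [0.4375, -0.3403, 0.3002] w 0.024 F [-2.8, -0.8, 6.9]
yaw now 10.18 turn 0.0 shift [0.4307, 0.2455, -0.1498] j6 -0.89 tilt [ 0.0012 -0.0013]
```

View pics/w20.png

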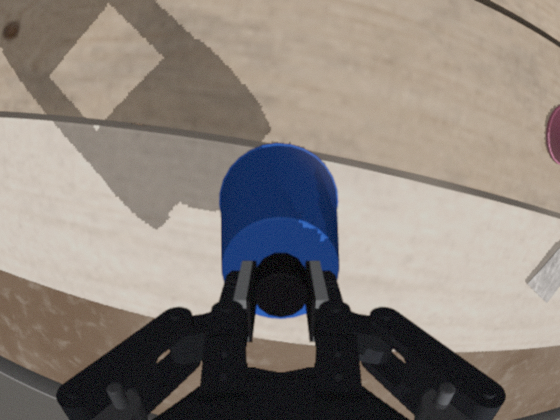

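Emit:
move_arm:
  steps:
    - [0.02,[0,0,0],0]
    - [0.02,[0,0,-0.01],0]
    - [0.02,[0,0,-0.025],0]
    - [0.02,[0,0,-0.035],0]
    - [0.02,[0,0,-0.035],0]
    - [0.02,[0,0,-0.03],0]
    - [0.02,[0,0,-0.015],0]
    - [0.02,[0,0,0],0]
    - [0.02,[0,0,0],0]
  grip_force: 70

```text
t: 32.85
position: [0.4373, -0.3399, 0.4504]
tcp_rot: [[-0.177, 0.984, 0.002], [0.984, 0.177, -0.002], [-0.002, 0.002, -1.0]]
force: [0.4, 0.2, -2.9]
width: 0.0232
```

Emit:
move_arm:
  steps:
    - [0.02,[0.0107,0.003,0],0]
    - [0.02,[0.024,0.014,0],0]
    - [0.02,[0.024,0.014,0],0]
    - [0.02,[0.024,0.014,0],0]
    - [0.02,[0.024,0.014,0],0]
    - [0.02,[0.024,0.014,0],0]
    - [0.02,[0.024,0.014,0],0]
    - [0.02,[0.024,0.014,0],0]
    - [0.02,[0.024,0.014,0],0]
    - [0.02,[0.024,0.014,0],0]
    - [0.02,[0.024,0.014,0],0]
    - [0.02,[0.024,0.014,0],0]
    - [0.02,[0.024,0.014,0],0]
    - [0.02,[0.024,0.014,0],0]
    - [0.02,[0.024,0.014,0],0]
    - [0.02,[0.024,0.014,0],0]
    - [0.02,[0.024,0.014,0],0]
    - [0.02,[0.024,0.014,0],0]
    - [0.02,[0.012,0.0045,0],0]
    - [0.02,[0,0,0],0]

```text
t: 34.52
position: [0.6026, 0.1301, 0.4474]
tcp_rot: [[-0.179, 0.984, -0.002], [0.984, 0.179, 0.0], [0.001, -0.002, -1.0]]
force: [-0.7, -0.0, -2.4]
width: 0.0234
```

Run:
```python
from h import *
c=manip.read_camera('scene'); crop(c,180,60,380,230,4,"s21.png")
c=manip.read_camera('wrist'); cv2.imwrite('pics/w21.png',c['image'][:,:,::-1])
c=manip.read_camera('top')
go(.603,.127,.3152,10.4)
```

```text
t 34.67 pos [0.6022, 0.127, 0.4482] w 0.0231 F [0.8, -0.8, -2.4]
yaw now 10.2 turn -0.2 shift [-0.0001, 0.0008, 0.133] j6 -0.02 tilt [-0.0019 -0.0006]
```

View pics/s21.png

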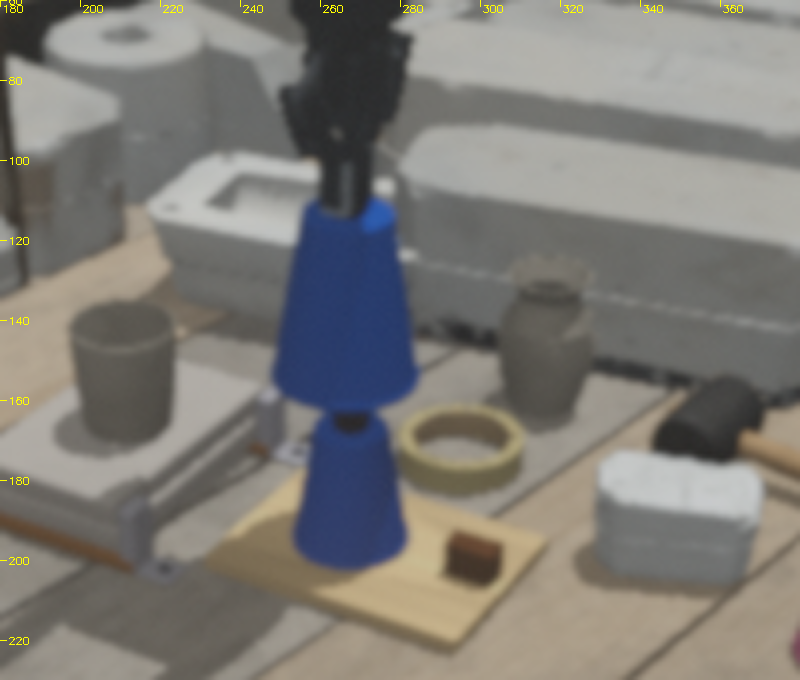

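View pics/w21.png

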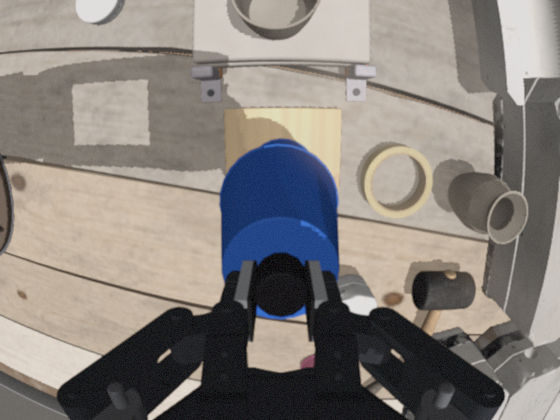

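Hood d hangs over c and is aligned with it. I'll lower it 133 mm to TCP z of about 0.315.

Emit:
move_arm:
  steps:
    - [0.02,[0,0.0007,0.01],0]
    - [0.02,[0,0,0.016],0]
    - [0.02,[0,0,0.016],0]
    - [0.02,[0,0,0.016],0]
    - [0.02,[0,0,0.016],0]
    - [0.02,[0,0,0.015],0]
    - [0.02,[0,0,0.013],0]
    - [0.02,[0,0,0.01],0]
    - [0.02,[0,0,0.008],0]
    - [0.02,[0,0,0.006],0]
    - [0.02,[0,0,0.003],0]
    - [0.02,[0,0,0.002],0]
    - [0.02,[0,0,0.001],0]
    - [0.02,[0,0,0.0],0]
    - [0.02,[0,0,0.0],0]

```text
t: 35.92
position: [0.6037, 0.1275, 0.3175]
tcp_rot: [[-0.177, 0.984, 0.001], [0.984, 0.177, 0.0], [-0.0, 0.001, -1.0]]
force: [-0.3, -0.5, -1.8]
width: 0.0233
```

Run:
```python
from h import *
go(.603,.127,.3142,10.4)
c=manip.read_camera('scene'); crop(c,180,60,380,230,4,"s22.png")
```

```text
t 35.92 pos [0.6037, 0.1275, 0.3175] w 0.0233 F [-0.3, -0.5, -1.8]
yaw now 10.18 turn -0.22 shift [-0.0003, -0.0008, 0.0033] j6 -0.02 tilt [0.0007 0.0001]
```

View pics/s22.png

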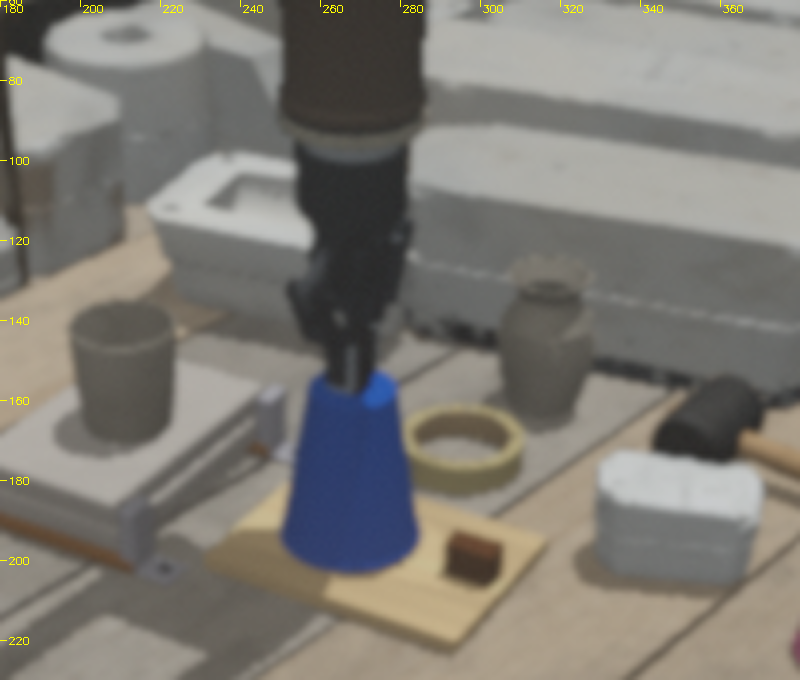

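Emit:
move_arm:
  steps:
    - [0.02,[0,0,0.001],0]
    - [0.02,[0,0,0.001],0]
    - [0.02,[0,0,0.001],0]
    - [0.02,[0,0,0],0]
    - [0.02,[0,0,0],0]

```text
t: 36.38
position: [0.6036, 0.1274, 0.3144]
tcp_rot: [[-0.177, 0.984, 0.0], [0.984, 0.177, 0.0], [0.0, 0.0, -1.0]]
force: [-1.8, -0.0, 5.3]
width: 0.0231
```

Contact at z = 0.3144, as expected from 0.3002 + 0.014. I'll release and retreat.

Emit:
move_arm:
  steps:
    - [0.025,[0,0,0],0]
    - [0.03,[0,0,0],0]
    - [0.035,[0,0,0],0]
    - [0.04,[0,0,0],0]
    - [0.05,[0,0,0],0]
    - [0.05,[0,0,0],0]
    - [0.05,[0,0,0],0]
    - [0.05,[0,0,-0.01],0]
    - [0.05,[0,0,-0.02],0]
    - [0.05,[0,0,-0.03],0]
    - [0.05,[0,0,-0.03],0]
    - [0.05,[0,0,-0.03],0]
    - [0.05,[0,0,-0.01],0]
    - [0.05,[0,0,0],0]
    - [0.05,[0,0,0],0]
    - [0.05,[0,0,0],0]
    - [0.05,[0,0,0],0]

```text
t: 37.8
position: [0.6032, 0.1273, 0.4428]
tcp_rot: [[-0.177, 0.984, -0.002], [0.984, 0.177, -0.0], [-0.0, -0.002, -1.0]]
force: [0.4, -0.4, -0.1]
width: 0.0499
```

Run:
```python
from h import *
st()
c=manip.read_camera('wrist'); crop(c,180,80,380,290,3,"w23.png")
c=manip.read_camera('scene'); crop(c,180,60,380,230,4,"s23.png")
```

```text
t 37.8 pos [0.6032, 0.1273, 0.4428] w 0.0499 F [0.4, -0.4, -0.1]
```

View pics/w23.png

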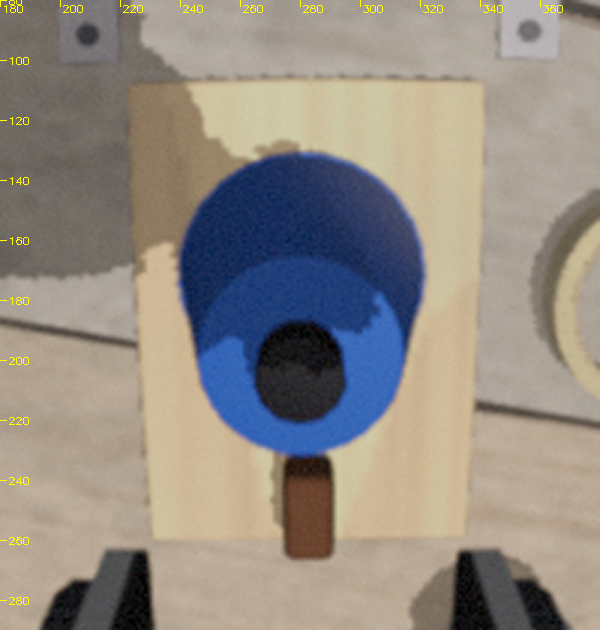

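View pics/s23.png

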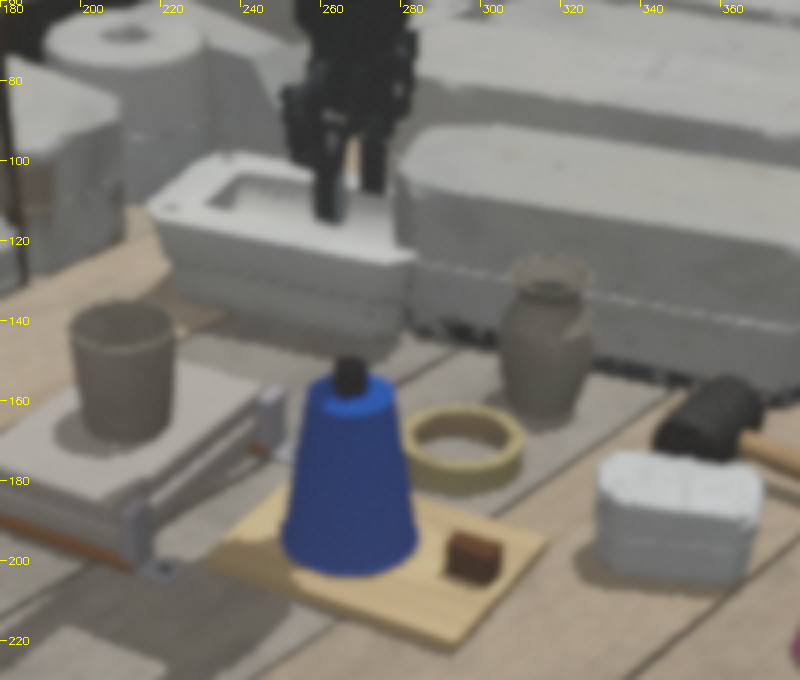

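Run:
```python
from h import *
c=manip.read_camera('wrist');S=manip.read_camera('scene')
th=np.radians(10.4);Y=np.array([-np.sin(th),np.cos(th)])
P=np.array([atz(wray(c,*p),.014) for p in [(223,108),(341.5,108),(335,259.5),(230.5,259.5)]])[:,:2]
print(np.linalg.norm(P-np.roll(P,1,0),axis=1),"deck_mid",P.mean(0)+.0225*Y,"orig",P.mean(0)+.0325*Y)
k=wray(c,280,205.5); print("knob W",atz(k,.158),"tri",tri(k,ray(S,267.3,150.5)))
for z,r in((.014,.0505),(.136,.031)):
  print([wproj(c,[.603+r*np.cos(a),.1272+r*np.sin(a),z]).round(1).tolist() for a in np.radians([10.4,100.4,190.4,280.4])])
  q=[proj(S,[.603+r*np.cos(a),.1272+r*np.sin(a),z]) for a in np.linspace(0,6.28,40)]; print("S bbox",np.min(q,0).round(1),np.max(q,0).round(1))
```

```text
[0.20322203 0.1440003  0.20331538 0.14474082] deck_mid [0.60488414 0.12824867] orig [0.60307895 0.13808439]
knob W [0.60216607 0.12862179 0.158     ] tri (array([0.60274537, 0.12736751, 0.15540589]), np.float64(0.0011907709241279964))
[[321.2, 171.3], [280.8, 130.8], [240.6, 171.5], [281.0, 209.6]]
S bbox [249.7 183.8] [284.4 203.3]
[[315.6, 199.5], [280.6, 165.1], [245.9, 199.7], [280.8, 231.9]]
S bbox [256.  151.2] [278.4 162.4]
```

The rim and flat top match their predicted outlines to within a pixel, and the gripper is clear, so I'm handing in.

```bash
python3 -c "
from h import *
print(manip.job_done()); st()"
```

```text
the job is handed in; nothing more can be done
None
the job is handed in; nothing more can be done
```

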